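Strip stuck moulding cans off potted coil cores

ROBOT

A 6-joint arm with a two-finger parallel gripper is mounted at the origin on a cart in front of the work surface, level with it; the furniture and walls round the work are solid. World frame = base frame: x ahead of the robot, y to its left, z up, the work surface at z = 0. Lengths are in m, angles in rad, forces in N, time in s.
With the tool pointing down it reaches from about 0.325 to 0.875 m from the base axis. Payload 4.4 kg.
Tool frame: the origin (TCP) lies between the finger pads; the fingertips stand 11 mm ahead of it and the grasp point (between the pads) lies 8 mm behind it; x points along the fingers, z is the direction in which the jaws open and shut, and the axes are right-handed (so a half turn about x gives the same grasp; the last joint's range is limited). The gripper opens to 85 mm and grips with 20 to 120 N. Pads are 22 mm wide; open, the fingers measure 114 mm over their backs; the gripper's body (76 mm by 85 mm) begins 54 mm behind the grasp point. The pads swing forward as they close: fully open they stand 13 mm farther back than shut.
Start: joints at [0.959, 0.207, 1.542, -0, 1.393, -0.15], TCP at [0.256, 0.515, 0.242] pointing down, gripper open.
Joint ranges: [-2.73, 2.73], [-0.86, 2.22], [0.23, 2.46], [-1.11, 4.25], [0.08, 2.63], [-2.82, 2.82]. Speed limits (rad/s): [2.79, 2.79, 3.14, 3.14, 3.14, 3.14].

INTERFACE

Orientations are given as [roll, pitch, yaw] about the fixed x, y, z axes, in that order (R = Rz(yaw) Ry(pitch) Rx(roll)).
In Python, from workcell import status, eyes, workorder gives the robot as it stands.
- The arm moves only by the tool play_rows, never from a script. Its argument "rows" is a list of rows, each a list of 5 numbers: the shift along the tool's x, y, z in m, then the turn about the tool's x in rad, then the finger opening in m, from 0 to 0.0854. In form: [[x, y, z, spin, grip], ...]. A call has 1 to 8 rows; each row is the pose to reach, as a shift and turn from the pose commanded when the call began, along the tool's axes at that moment; what a row does not reach only later rows make up. A row lasts 1/10 s, in which the tool goes at most 50 mm and 8.59 degrees, less where a joint would pass 70% of its speed; a pose out of reach is approached as far as the arm can. A call with a gripper value outside its range is refused whole. The fingers move at their own pace and stop on an object; "grip_force" is the grip in N (left out, the last holds). Time passes only in rows, so rows that repeat a pose let the fingers close. It gives the time, the measured TCP pose, the force and the opening at its end, in the units of the state.
- status.get_obs(): the state, without advancing time (a new reading comes with each control period).
- eyes.grab_frame(name): name is "scene" or "top" or "wrist"; returns a dict with "img" (384x512x3 uint8, red, green, blue), "range_z" (384x512 float32, m along the optical axis (not along the pixel's ray), 0 where there is no reading), "fx", "fy", "cx", "cy" (pixels), "position" and "attitude" of the camera in the world; the wrist camera has in their place "mount" (4x4, takes a point from camera to tool coordinates, whose origin is the TCP and whose axes are the tool frame's). Camera axes: x right, y down, z forward; pixel columns grow to the right and rows downward; lengths in m; the calibration is good to about 2 mm. A picture is of the moment at which its call begins: read the wrist's pose just before it.
- workorder.sign_off(): hands the job in, once; it reports no verdict.
The state is a dict: "time_s": time; "q": joint angles; "dq": joint speeds; "tau": joint torques, N m; "position": TCP position; "orientation": TCP orientation; "wrist_force": force on the tool from outside, world axes, zero at the start; "torque": the same for the moment, N m; "opening": finger opening in m.
Only numpy, scipy, OpenCV 4.12 (cv2) and the standard library are available. Lean on these libraries where they do the work, as an engineer would, in place of code of your own. Each camera call takes 0.05 s, during which the arm holds its last target.

TASK

Three potted coil cores stand on the left of the bench, two or all of them still stuck inside their upside-down steel moulding cans. For one can after another, tallest can first: bring can and core together into the stripping fork so that the core's foot is under the prongs, pull the can straight up off the core so that the core stays behind in the fork, then press the can, open end down, centrally onto the sprung rubber pad until the pad is fully down and keep it there a second to blow it out. At the end every can must stand open end down in the aluminium tray and every core, one that was bare from the start too, upright on the plywood board; leave the other things on the bench alone.

Things in the scene. Friction and masses are not known exactly. Their poses are not given: they have to be found in the camera images.
- can_tall: tallest moulding can: upside-down steel can (open end down), outside diameter 56 mm, wall 3 mm, 104 mm from rim to closed top; a dark round knob, diameter 24 mm, stands on the middle of the top (z = 104 to 138 mm), to hold it by. Origin: centre of the open rim, z up. 0.12 kg. None if absent: then its core stands bare
- core_tall: tallest core: round foot (diameter 76, 8 mm thick), neck (36), black body (45) from z = 30 to 100 mm, steel pin (24) up to 130 mm to hold the bare core by. Origin: centre of the foot's underside, z up. 0.2 kg. Its can starts over it, rim at z = 30 mm, stuck by springy ribs: pulling off takes 4 to 12 N, so the knob lifts both; free once raised 66 mm, clear of the pin at 100 mm
- can_mid: middle moulding can: upside-down steel can (open end down), outside diameter 56 mm, wall 3 mm, 84 mm from rim to closed top; a dark round knob, diameter 24 mm, stands on the middle of the top (z = 84 to 118 mm), to hold it by. Origin: centre of the open rim, z up. 0.12 kg. None if absent: then its core stands bare
- core_mid: middle core: round foot (diameter 76, 8 mm thick), neck (36), black body (45) from z = 30 to 80 mm, steel pin (24) up to 110 mm to hold the bare core by. Origin: centre of the foot's underside, z up. 0.2 kg. Its can starts over it, rim at z = 30 mm, stuck by springy ribs: pulling off takes 4 to 12 N, so the knob lifts both; free once raised 46 mm, clear of the pin at 80 mm
- can_short: shortest moulding can: upside-down steel can (open end down), outside diameter 56 mm, wall 3 mm, 64 mm from rim to closed top; a dark round knob, diameter 24 mm, stands on the middle of the top (z = 64 to 98 mm), to hold it by. Origin: centre of the open rim, z up. 0.12 kg. None if absent: then its core stands bare
- core_short: shortest core: round foot (diameter 76, 8 mm thick), neck (36), black body (45) from z = 30 to 60 mm, steel pin (24) up to 90 mm to hold the bare core by. Origin: centre of the foot's underside, z up. 0.2 kg. Its can starts over it, rim at z = 30 mm, stuck by springy ribs: pulling off takes 4 to 12 N, so the knob lifts both; free once raised 26 mm, clear of the pin at 60 mm
- fork: steel stripping fork, fixed, U-shaped from above, 120 mm wide. Origin: centre of its seat, on the bench; mouth towards its -x, end wall (25 mm high) at x = +50 mm. Two prong plates (z = 20 to 25 mm) from x = -55 to +55 mm, 50 mm apart for a core's neck; under them a channel 90 mm wide, 20 mm high for the foot. Flared guides out to x = -95 mm
- fork_seat (a point): centre of the fork's seat, on the bench: the axis of a core in the fork belongs here (within 35 mm)
- pad_base: grey round housing (diameter 84 mm, 20 mm high) of the sprung blow-off pad, fixed. Origin: centre of its underside, z up. The pad is a black rubber disc, diameter 70 mm, face 40 mm above the bench when up, 30 mm when fully down
- pad (a joint): travel of the sprung pad: 0 up, 0.010 m fully down; takes 3 N to start and 11 N to be fully down, and springs back
- core_board: plywood board lying on the bench, 260 mm along its x, 90 mm along its y, 12 mm thick; origin at the centre of its underside. Fixed
- can_tray: shallow aluminium tray, 260 mm along its x, 90 mm along its y, walls 4 mm thick and 18 mm high, floor 4 mm thick; origin at the centre of its underside. Fixed
- coil_a: orange wound coil, 41x44x53 mm, bystander; origin at the centre of its underside. Leave it alone
- coil_b: orange wound coil, 49x41x53 mm, bystander; origin at the centre of its underside. Leave it alone
- tube_stand: brown solenoid tube standing on its collar, 70 mm wide, 103 mm high, bystander; origin at the centre of its underside. Leave it alone
- reel: reel of solder, 58x76x53 mm, bystander; origin at the centre of its underside. Leave it alone
There are look-alikes about, which are no part of the job. What is shaped like the can_tall but orange is not meant.

How it is judged:
By the outcome, as a careful person would: the job done as asked, in the order asked, and still so for the second after the job is handed in, with the robot touching nothing.
Of can_tall, can_mid, can_short only 2 to 3 are there at a start; the rules pass over those that are not, and their reading is None.
At some moment in a run one of core_tall, core_mid, core_short may be knocked a few centimetres aside while the robot is not near it.
Once in a run the grip may slacken for a moment while it holds something.
It also fails if it takes over 210 s, if anything falls off the work surface, if the arm or the gripper's body presses on something with over 40 N, if the wrist force passes 120 N, or if a joint passes its speed limit or range.

## Working session

There is one attempt and no reset: what is moved stays moved. The work goes in short steps, Python scripts to look and compute and a tool call to move; the robot and the scene stay as the last step left them, time stands still between calls to the robot, and variables do not carry over. Pictures are saved under pics/ and viewed, and the job is handed in when it is done.

Besides the shell and the picture viewer there is one more tool, called after ">>>" as name([rows], argument=value, ...), one row to a line, values as JSON. play_rows: Moves the arm, as the interface text tells. Its arguments: {"type":"object","properties":{"rows":{"type":"array","items":{"type":"array","items":{"type":"number"}}},"grip_force":{"type":"number"}},"required":["rows"]}

```bash
mkdir -p pics; ls
cat > h.py <<'E'
import numpy as np, cv2
from scipy.spatial.transform import Rotation as R
from workcell import status, eyes, workorder
def cam(name):
    o=status.get_obs(); f=eyes.grab_frame(name)
    if name=="wrist":
        T=np.eye(4);T[:3,:3]=R.from_euler('xyz',o['orientation']).as_matrix();T[:3,3]=o['position']
        f['T']=T@np.array(f['mount'])
    else:
        T=np.eye(4);a=np.array(f['attitude'])
        T[:3,:3]=a if a.shape==(3,3) else R.from_euler('xyz',a).as_matrix()
        T[:3,3]=f['position'];f['T']=T
    return f
def cloud(f):
    z=f['range_z'];v,u=np.mgrid[:z.shape[0],:z.shape[1]]
    p=np.stack([(u-f['cx'])/f['fx']*z,(v-f['cy'])/f['fy']*z,z],-1)
    w=p@f['T'][:3,:3].T+f['T'][:3,3]
    w[z==0]=np.nan
    return w
def save(f,n): cv2.imwrite('pics/'+n+'.png',cv2.cvtColor(f['img'],cv2.COLOR_RGB2BGR))
E
python3 - <<'E'
from h import *
print(status.get_obs())
for n in ['scene','top','wrist']:
    f=cam(n);save(f,n+'0');print(n,f['T'].round(3).tolist(),f['fx'],f['fy'],f['cx'],f['cy'],f.get('attitude'))
    np.savez('/tmp/'+n+'.npz',w=cloud(f),img=f['img'])
E
```

```text
pics
{'time_s': 0.0, 'q': array([ 9.58486513e-01,  2.07405572e-01,  1.54298215e+00,  4.14250758e-06,
        1.39352870e+00, -1.50515971e-01]), 'dq': array([ 0.00049285, -0.00023215,  0.00012265,  0.0011347 , -0.00138278,
        0.00076035]), 'tau': array([-1.99401152e-04, -3.83029640e+01, -2.91594082e+01, -3.50433074e-04,
        1.04754415e-02, -4.66961083e-06]), 'position': array([0.25577427, 0.51414076, 0.24112058]), 'orientation': array([ 2.98932268,  1.56847256, -2.18486087]), 'wrist_force': array([-0.71641521, -0.24051236, -0.41582053]), 'torque': array([-0.05896688,  0.03480359, -0.00822266]), 'opening': 0.08562629186443453}
scene [[0.88, -0.247, 0.406, 0.076], [-0.475, -0.493, 0.729, -0.868], [0.02, -0.834, -0.551, 0.755], [0.0, 0.0, 0.0, 1.0]] 469.6116593507295 469.6116593507295 253.92858805920463 187.80869105987358 [-2.15462694 -0.01980718 -0.49515322]
top [[-0.007, -0.981, 0.191, 0.283], [-1.0, 0.008, 0.005, 0.034], [-0.007, -0.191, -0.981, 1.509], [0.0, 0.0, 0.0, 1.0]] 464.7909319643288 464.7909319643288 256.8873662078912 197.3631435867229 [-2.94896963  0.00658369 -1.57737305]
wrist [[0.446, 0.864, 0.236, 0.197], [0.895, -0.429, -0.12, 0.544], [-0.002, 0.265, -0.964, 0.373], [0.0, 0.0, 0.0, 1.0]] 274.15213344642086 274.15213344642086 250.00891220620036 189.97668267014578 None
```

View pics/scene0.png

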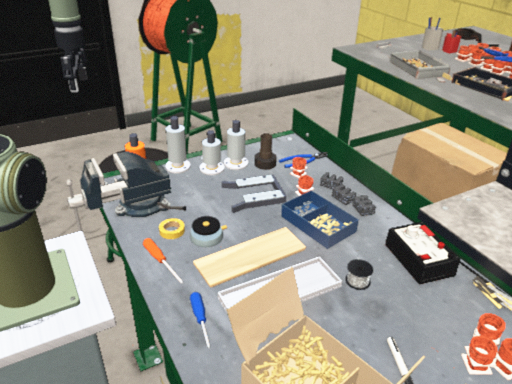

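View pics/top0.png

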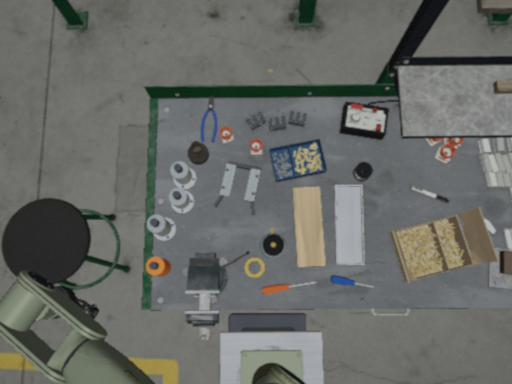

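View pics/wrist0.png

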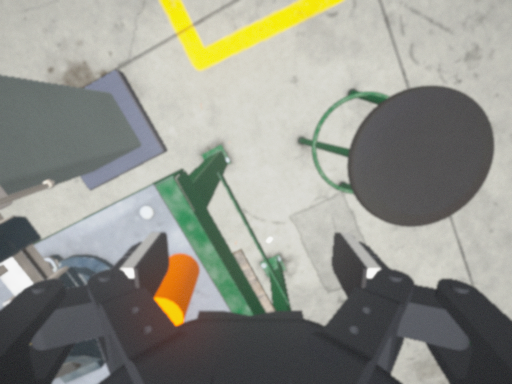

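Run:
```python
import numpy as np,cv2
a=cv2.imread('pics/scene0.png');t=cv2.imread('pics/top0.png')
cv2.imwrite('pics/c1.png',cv2.resize(a[100:320,80:380],None,fx=2.6,fy=2.6,interpolation=3))
cv2.imwrite('pics/c2.png',cv2.resize(t[90:310,140:380],None,fx=2.7,fy=2.7,interpolation=3))
for n in ['top','scene']:
    d=np.load(f'/tmp/{n}.npz');w=d['w']
    # top: heightmap via clusters
    m=(w[...,2]>0.012)&(w[...,2]<0.22)&(w[...,0]>0.2)&(w[...,0]<0.85)&(w[...,1]<0.6)&(w[...,1]>-0.5)
    k,l,s,c=cv2.connectedComponentsWithStats(m.astype(np.uint8))
    for i in range(1,k):
        if s[i,4]<25: continue
        p=w[l==i];print(n,s[i,:5],p.min(0).round(3),p.max(0).round(3))
```

```text
top [ 339  111   49   28 1074] [ 0.771 -0.392  0.012] [ 0.85  -0.236  0.077]
top [288 115  18  12 126] [ 0.819 -0.123  0.013] [ 0.85  -0.065  0.035]
top [246 116  20  14 150] [0.809 0.012 0.013] [0.85  0.076 0.034]
top [268 116  18  15 169] [ 0.805 -0.055  0.012] [0.849 0.002 0.036]
top [219 126  14  16 152] [0.766 0.123 0.013] [0.812 0.165 0.055]
top [400 136  43   3  63] [ 0.708 -0.499  0.202] [ 0.712 -0.379  0.219]
top [249 138  14  15 160] [0.725 0.023 0.013] [0.766 0.066 0.057]
top [269 138  58  44 584] [ 0.627 -0.185  0.012] [0.768 0.    0.048]
top [187 141  22  23 371] [0.691 0.204 0.012] [0.758 0.273 0.106]
top [311 155  10  11  45] [ 0.68  -0.169  0.012] [ 0.716 -0.139  0.026]
top [170 161  23  25 374] [0.616 0.255 0.012] [0.673 0.315 0.152]
top [214 161  47  53 831] [0.522 0.031 0.012] [0.698 0.182 0.033]
top [355 162  18  17 237] [ 0.63  -0.334  0.012] [ 0.686 -0.278  0.05 ]
top [334 185  10  15  26] [ 0.567 -0.242  0.012] [ 0.614 -0.212  0.021]
top [353 185  10  21  33] [ 0.546 -0.302  0.012] [ 0.614 -0.275  0.024]
top [305 186  15  13  47] [ 0.571 -0.162  0.012] [ 0.611 
[... 2099 characters left out ...]
  0.208] [ 0.715 -0.379  0.22 ]
scene [190 216  37  28 735] [ 0.378 -0.053  0.012] [0.476 0.024 0.047]
scene [158 218  26  18 282] [0.318 0.017 0.012] [0.382 0.082 0.022]
scene [ 385  225   69   57 2201] [ 0.772 -0.398  0.012] [ 0.85  -0.238  0.075]
scene [ 196  227  109   57 1661] [ 0.353 -0.176  0.012] [ 0.612 -0.08   0.017]
scene [142 238  40  45 336] [ 0.266 -0.147  0.012] [0.304 0.025 0.028]
scene [ 217  257  137  127 8704] [ 0.297 -0.5    0.012] [ 0.618 -0.208  0.174]
scene [347 259  26  26 524] [ 0.631 -0.337  0.012] [ 0.689 -0.279  0.045]
scene [189 292  20  56 397] [ 0.285 -0.329  0.012] [ 0.324 -0.192  0.028]
scene [387 337  11  15  84] [ 0.591 -0.5    0.012] [ 0.614 -0.47   0.02 ]
```

View pics/c1.png

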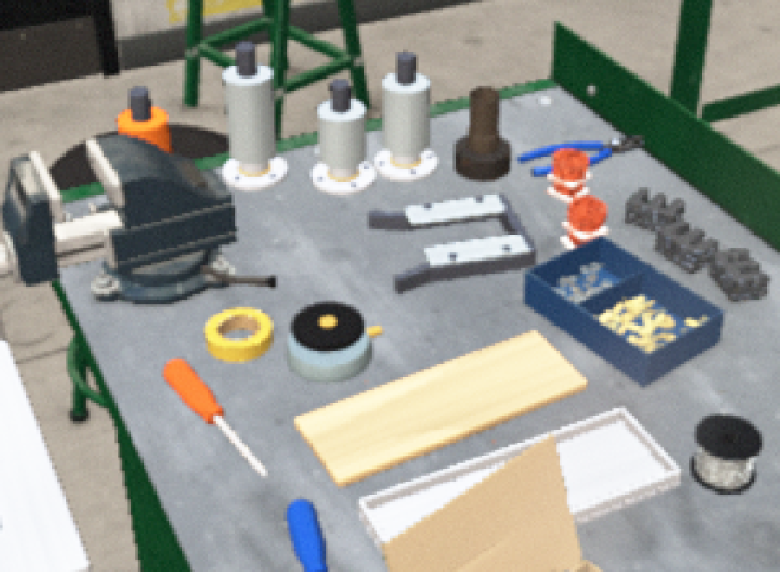

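View pics/c2.png

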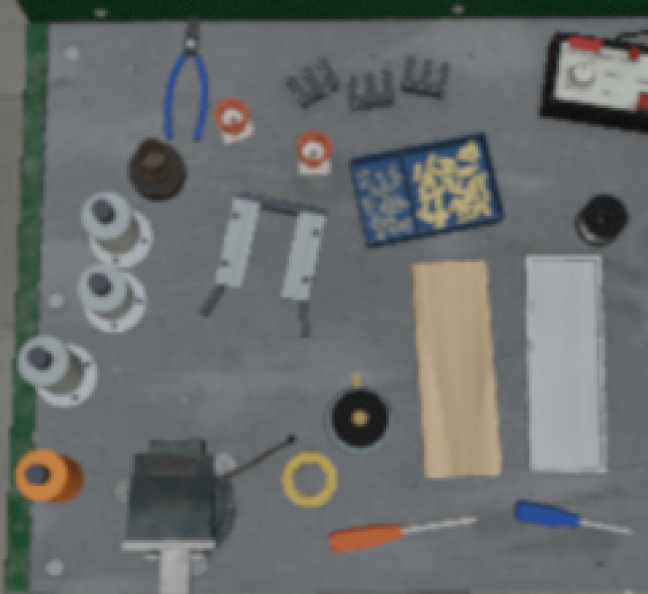

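```bash
cat >> h.py <<'E'
def circ(p):
    c,r=cv2.minEnclosingCircle(p.astype(np.float32)[:,None,:]);return np.round([*c,r],4)
def knob(w,c,top,tol=.008,rad=.045):
    m=(np.hypot(w[...,0]-c[0],w[...,1]-c[1])<rad)&(abs(w[...,2]-top)<tol)
    p=w[m];return len(p),p.mean(0).round(4) if len(p) else None,(circ(p[:,:2]) if len(p)>2 else None)
E
python3 - <<'E'
from h import *
for n in ['top','scene']:
    w=np.load(f'/tmp/{n}.npz')['w']
    for nm,c,t in [('tall',(.475,.34),.168),('short',(.565,.285),.128),('mid',(.645,.28),.148)]:
        print(n,nm,'knob',knob(w,c,t,.006),'cantop',knob(w,c,t-.034,.006),'foot',knob(w,c,.008,.005,.07)[1:])
    print(n,'pad',knob(w,(.425,-.01),.04,.006,.06))
    # fork prong tops
    m=(abs(w[...,2]-.0255)<.006)&(w[...,0]>.5)&(w[...,0]<.71)&(w[...,1]>.0)&(w[...,1]<.2)
    p=w[m][:,:2]; print(n,'fork',len(p),p.mean(0),cv2.minAreaRect(p.astype(np.float32)))
    m=(abs(w[...,2]-.012)<.005)&(w[...,0]>.33)&(w[...,0]<.63)&(w[...,1]>-.18)&(w[...,1]<-.07)
    p=w[m][:,:2]; print(n,'board',len(p),cv2.minAreaRect(p.astype(np.float32)))
    m=(abs(w[...,2]-.018)<.006)&(w[...,0]>.33)&(w[...,0]<.63)&(w[...,1]>-.31)&(w[...,1]<-.195)
    p=w[m][:,:2]; print(n,'tray',len(p),cv2.minAreaRect(p.astype(np.float32)))
    # ascii: fork points
    if n=='top':
        for u in range(212,264,4):
            pass
E
```

```text
top tall knob (53, array([0.4743, 0.3433, 0.1673]), array([0.474 , 0.3435, 0.0124])) cantop (202, array([0.473 , 0.3432, 0.1338]), array([0.4747, 0.3446, 0.0281])) foot (array([0.4683, 0.3356, 0.0064]), array([0.4763, 0.3417, 0.0698]))
top short knob (47, array([0.5638, 0.2886, 0.1273]), array([0.5639, 0.2885, 0.0116])) cantop (176, array([0.5629, 0.2873, 0.0929]), array([0.5645, 0.2884, 0.0282])) foot (array([0.5716, 0.2792, 0.0066]), array([0.565 , 0.2848, 0.0696]))
top mid knob (44, array([0.6442, 0.2827, 0.147 ]), array([0.6447, 0.2833, 0.0118])) cantop (181, array([0.6427, 0.2813, 0.113 ]), array([0.6451, 0.2831, 0.0284])) foot (array([0.6337, 0.2718, 0.0068]), array([0.6452, 0.2799, 0.0697]))
top pad (357, array([ 0.4167, -0.0073,  0.0392]), array([ 0.4173, -0.0072,  0.0346]))
top fork 691 [0.63049575 0.09808423] ((0.6121670603752136, 0.102369025349617), (0.1253725290298462, 0.15746787190437317), 79.89527893066406)
top board 1812 ((0.47810590267181396, -0.12211848795413971), (0.2669042944908142, 0.10081774741411209), 0.02397852949798107)
top tray 276 ((0.48464730381965637, -0.2
[... 575 characters left out ...]
4, array([0.6448, 0.2763, 0.147 ]), array([0.6457, 0.2762, 0.0134])) cantop (118, array([0.6433, 0.2722, 0.1136]), array([0.6453, 0.278 , 0.0287])) foot (array([0.633 , 0.2684, 0.0078]), array([0.6427, 0.2725, 0.0663]))
scene pad (423, array([ 0.4181, -0.0136,  0.0401]), array([ 0.4187, -0.0108,  0.0365]))
scene fork 697 [0.62712884 0.08885121] ((0.6132926940917969, 0.09714236110448837), (0.12904909253120422, 0.15426768362522125), 77.22600555419922)
scene board 2897 ((0.4827841520309448, -0.12792310118675232), (0.2614300847053528, 0.09362149238586426), 2.266908884048462)
scene tray 581 ((0.4879826605319977, -0.25784891843795776), (0.09352415800094604, 0.26268646121025085), 88.40038299560547)
```

```bash
cat >> h.py <<'E'
def go(x,y,z,obs=None):
    o=obs or status.get_obs(); M=R.from_euler('xyz',o['orientation']).as_matrix()
    d=M.T@(np.array([x,y,z])-o['position'])
    return d.round(4)
def st():
    o=status.get_obs();M=R.from_euler('xyz',o['orientation']).as_matrix()
    print('t',round(o['time_s'],2),'p',o['position'].round(4),'open',round(o['opening'],4),'F',o['wrist_force'].round(1),'q6',o['q'][5].round(2))
    print('y',M[:,1].round(4),'z',M[:,2].round(4),'x',M[:,0].round(4))
E
python3 - <<'E'
from h import *
st();print(go(.475,.342,.26))
E
```

```text
t 0.15 p [0.2559 0.5143 0.2414] open 0.0856 F [ 0.5 -0.3  1.1] q6 -0.15
y [-8.953e-01  4.455e-01  3.000e-04] z [ 0.4455  0.8953 -0.0018] x [-0.001  -0.0015 -1.    ]
[-0.0186 -0.273  -0.0567]
```

>>> play_rows([
  [-0.0186,-0.273,-0.0567,-0.4625,0.0854],
  [-0.0186,-0.273,-0.0567,-0.4625,0.0854],
  [-0.0186,-0.273,-0.0567,-0.4625,0.0854],
  [-0.0186,-0.273,-0.0567,-0.4625,0.0854],
  [-0.0186,-0.273,-0.0567,-0.4625,0.0854],
  [-0.0186,-0.273,-0.0567,-0.4625,0.0854],
  [-0.0186,-0.273,-0.0567,-0.4625,0.0854],
  [-0.0186,-0.273,-0.0567,-0.4625,0.0854],
], grip_force=60)

```text
time_s: 0.95
position: [0.4757, 0.3415, 0.2604]
orientation: [1.605, 1.57, -3.109]
wrist_force: [0.3, -0.5, 0.2]
opening: 0.0855
```

Run:
```python
from h import *
st()
f=cam('wrist');save(f,'w1');w=cloud(f)
for nm,c,t in [('tall',(.475,.34),.168),('short',(.565,.285),.128),('mid',(.645,.28),.148)]:
    print(nm,'knob',knob(w,c,t,.008),'cantop',knob(w,c,t-.034,.008))
```

```text
t 0.95 p [0.4757 0.3415 0.2604] open 0.0855 F [ 0.3 -0.5  0.2] q6 -1.09
y [-1.      0.0017  0.0013] z [ 0.0017  1.     -0.    ] x [-0.0013 -0.     -1.    ]
tall knob (605, array([0.4757, 0.3426, 0.1678]), array([0.4766, 0.3427, 0.0119])) cantop (1809, array([0.4727, 0.3431, 0.1343]), array([0.4768, 0.3432, 0.0281]))
short knob (390, array([0.5645, 0.2877, 0.1272]), array([0.5661, 0.2874, 0.0119])) cantop (1153, array([0.5594, 0.2894, 0.0938]), array([0.5664, 0.2867, 0.0285]))
mid knob (0, None, None) cantop (671, array([0.6306, 0.2773, 0.1132]), array([0.645 , 0.281 , 0.0278]))
```

View pics/w1.png

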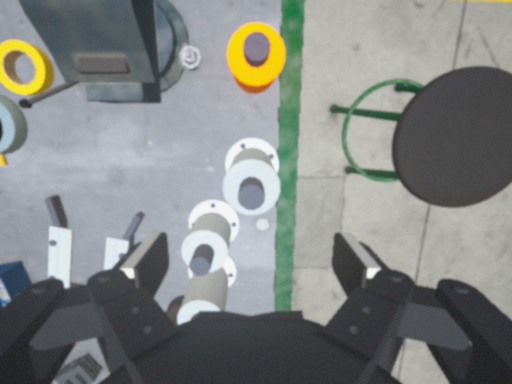

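>>> play_rows([
  [0.05,0,0.001,0,0.06],
  [0.09,0,0.001,0,0.06],
  [0.11,0,0.001,0,0.06],
  [0.11,0,0.001,0,0.03],
  [0.11,0,0.001,0,0.01],
  [0.11,0,0.001,0,0.01],
  [0.11,0,0.001,0,0.01],
  [0.11,0,0.001,0,0.01],
], grip_force=70)

```text
time_s: 1.8
position: [0.4761, 0.3441, 0.1526]
orientation: [-0.962, 1.568, 0.61]
wrist_force: [-1.5, -0.0, 1.1]
opening: 0.0219
```

Run:
```python
from h import *
st()
f=cam('wrist');save(f,'w2')
for n in ['top','scene']:
    w=np.load(f'/tmp/{n}.npz')['w']
    # fork: prong plate edges & guides
    for lo,hi in [(.52,.535),(.535,.55),(.55,.565),(.565,.58),(.6,.61),(.63,.64),(.66,.67),(.68,.69),(.69,.70)]:
        m=(w[...,2]>.015)&(w[...,2]<.035)&(w[...,0]>lo)&(w[...,0]<hi)&(w[...,1]>.0)&(w[...,1]<.2)
        y=np.sort(w[m][:,1]); 
        if len(y)<3: continue
        g=np.diff(y);i=g.argmax()
        print(n,lo,y[0].round(4),y[i].round(4),y[i+1].round(4),y[-1].round(4))
```

```text
t 1.8 p [0.4761 0.3441 0.1526] open 0.0219 F [-1.5 -0.   1.1] q6 -1.09
y [-1.0e+00 -8.0e-04 -2.6e-03] z [-8.0e-04  1.0e+00  1.8e-03] x [ 0.0026  0.0018 -1.    ]
top 0.52 0.0512 0.0512 0.0543 0.0609
top 0.535 0.0542 0.0641 0.175 0.1814
top 0.55 0.0541 0.0736 0.1655 0.1817
top 0.565 0.0508 0.0835 0.1358 0.1717
top 0.6 0.0441 0.077 0.129 0.1612
top 0.63 0.0373 0.0702 0.1223 0.1524
top 0.66 0.0305 0.0635 0.116 0.146
top 0.68 0.0668 0.0732 0.0767 0.143
top 0.69 0.1 0.1 0.1131 0.1397
scene 0.52 0.0474 0.0518 0.054 0.0584
scene 0.535 0.0494 0.06 0.1754 0.1777
scene 0.55 0.0498 0.0603 0.1622 0.1801
scene 0.565 0.0461 0.0799 0.1291 0.1689
scene 0.6 0.04 0.0734 0.1239 0.1566
scene 0.63 0.0341 0.0675 0.1166 0.1526
scene 0.66 0.0265 0.0617 0.1085 0.148
scene 0.68 0.0483 0.0483 0.0591 0.1391
scene 0.69 0.1 0.104 0.1115 0.1378
```

View pics/w2.png

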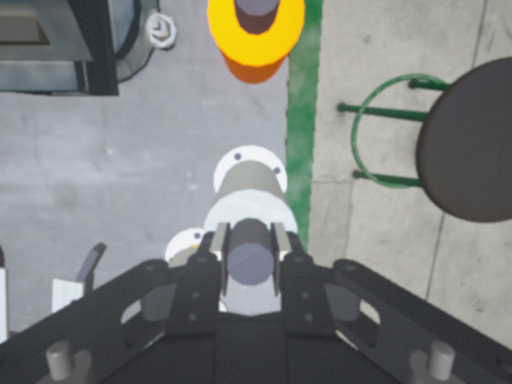

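>>> play_rows([
  [-0.008,0,0,0,0.01],
  [-0.015,0,0,0,0.01],
  [-0.015,0,-0.03,0,0.01],
  [-0.015,0.002,-0.07,0,0.01],
  [-0.015,0.002,-0.11,0,0.01],
  [-0.015,0.002,-0.15,0,0.01],
  [-0.015,0,-0.19,0,0.01],
  [-0.015,-0.005,-0.219,0,0.01],
])

```text
time_s: 2.65
position: [0.4798, 0.1221, 0.166]
orientation: [2.555, 1.57, -2.157]
wrist_force: [0.0, 0.7, -4.7]
opening: 0.0222
```

Run:
```python
from h import *
st()
f=cam('wrist');save(f,'w3');w=cloud(f);np.savez('/tmp/w3.npz',w=w)
m=(abs(w[...,2]-.025)<.005)&(w[...,0]>.5)&(w[...,0]<.72)&(w[...,1]>.0)&(w[...,1]<.2)
print(m.sum())
for lo,hi in [(.52,.535),(.535,.55),(.55,.565),(.565,.57),(.575,.58),(.6,.605),(.61,.615),(.62,.625),(.63,.635),(.64,.645),(.66,.67),(.68,.69),(.69,.70)]:
        m=(w[...,2]>.015)&(w[...,2]<.035)&(w[...,0]>lo)&(w[...,0]<hi)&(w[...,1]>.0)&(w[...,1]<.2)
        y=np.sort(w[m][:,1]); 
        if len(y)<3: continue
        g=np.diff(y);i=g.argmax()
        print(lo,y[0].round(4),y[i].round(4),y[i+1].round(4),y[-1].round(4))
```

```text
t 2.65 p [0.4798 0.1221 0.166 ] open 0.0222 F [ 0.   0.7 -4.7] q6 -1.5
y [-1.e+00  2.e-04  6.e-04] z [ 2.e-04  1.e+00 -9.e-04] x [-6.e-04 -9.e-04 -1.e+00]
909
0.52 0.0488 0.049 0.0495 0.0602
0.535 0.0505 0.0622 0.1787 0.1801
0.55 0.0518 0.063 0.1796 0.1822
0.565 0.0508 0.0521 0.0533 0.0533
0.6 0.1275 0.1287 0.1298 0.1493
0.61 0.1253 0.1526 0.1538 0.1538
0.62 0.123 0.1392 0.1404 0.1555
0.63 0.1206 0.13 0.1312 0.1534
```

View pics/w3.png

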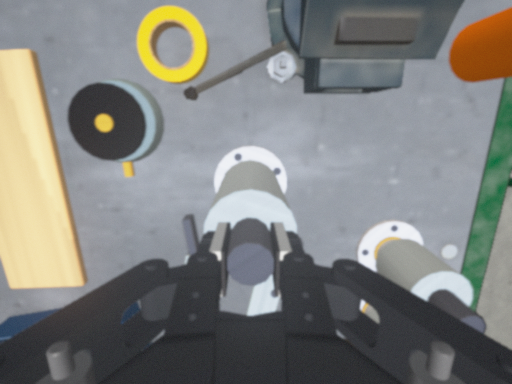

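Run:
```python
from h import *
w=np.load('/tmp/w3.npz')['w']
for v in (150,155,160,165): print(w[v,245:260:5].round(4).tolist())
print(w[188,260],w[130:140,235].round(4)[:,2])
print(go(.480,.130,.15),go(.631,.0955,.15))
```

```text
[[0.4474, 0.1169, 0.0224], [0.4474, 0.1219, 0.0224], [0.4474, 0.1269, 0.0222]]
[[0.4524, 0.1168, 0.0223], [0.4525, 0.1219, 0.0216], [0.4525, 0.1269, 0.0217]]
[[0.4537, 0.1173, 0.046], [0.4532, 0.1219, 0.0495], [0.4538, 0.1265, 0.0452]]
[[0.4538, 0.1178, 0.0717], [0.4532, 0.122, 0.0749], [0.454, 0.1261, 0.0707]]
[0.45465295 0.12787933 0.14304853] [ 0.0006 -0.0019 -0.0004  0.0004 -0.0003 -0.     -0.0001 -0.0004 -0.0014
 -0.0005]
[0.0162 0.0013 0.0118] [ 0.0165 -0.1498 -0.0223]
```

>>> play_rows([
  [0.005,0,0.008,0,0.01],
  [0.0098,0,0.008,0,0.01],
  [0.0098,0,0.008,0,0.01],
  [0.0098,-0.02,0.0035,0,0.01],
  [0.0098,-0.04,-0.001,0,0.01],
  [0.0098,-0.06,-0.0055,0,0.01],
  [0.0098,-0.078,-0.0095,0,0.01],
  [0.0098,-0.078,-0.0095,0,0.01],
])

```text
time_s: 3.5
position: [0.5607, 0.1152, 0.1563]
orientation: [-1.727, 1.568, -0.155]
wrist_force: [-1.4, -0.3, -3.3]
opening: 0.0222
```

Run:
```python
from h import *
st()
f=cam('wrist');save(f,'w4');w=cloud(f)
for v in (150,155): print(w[v,245:260:5].round(4).tolist())
```

```text
t 3.5 p [0.5607 0.1152 0.1563] open 0.0222 F [-1.4 -0.3 -3.3] q6 -1.52
y [-1.     -0.0014 -0.0023] z [-1.4e-03  1.0e+00 -4.0e-04] x [ 2.3e-03 -4.0e-04 -1.0e+00]
[[0.5288, 0.11, 0.0123], [0.529, 0.115, 0.011], [0.529, 0.1201, 0.0107]]
[[0.5339, 0.11, 0.0115], [0.534, 0.115, 0.011], [0.5339, 0.1201, 0.0114]]
```

View pics/w4.png

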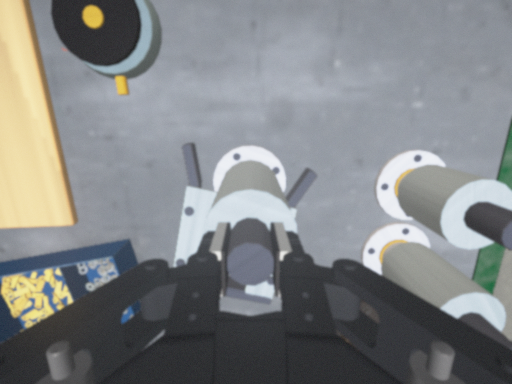

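>>> play_rows([
  [0.0,-0.01,-0.006,0,0.01],
  [0.0,-0.025,-0.0095,0,0.01],
  [0.0,-0.04,-0.0128,0,0.01],
  [0.0,-0.055,-0.0163,0,0.01],
  [0.0,-0.07,-0.0197,0,0.01],
  [0.0,-0.07,-0.0197,0,0.01],
  [0.0,-0.07,-0.0197,0,0.01],
])

```text
time_s: 4.25
position: [0.6277, 0.0954, 0.1556]
orientation: [1.532, 1.569, 3.103]
wrist_force: [0.3, 0.7, -3.5]
opening: 0.0225
```

Run:
```python
from h import *
st()
f=cam('wrist');save(f,'w5');f=cam('scene');i=f['img'][90:230,140:320]
cv2.imwrite('pics/s5.png',cv2.resize(cv2.cvtColor(i,4),None,fx=4,fy=4,interpolation=3))
```

```text
t 4.25 p [0.6277 0.0954 0.1556] open 0.0225 F [ 0.3  0.7 -3.5] q6 -1.56
y [-1.0e+00 -9.0e-04  1.9e-03] z [-9.e-04  1.e+00  1.e-04] x [-1.9e-03  1.0e-04 -1.0e+00]
```

View pics/w5.png

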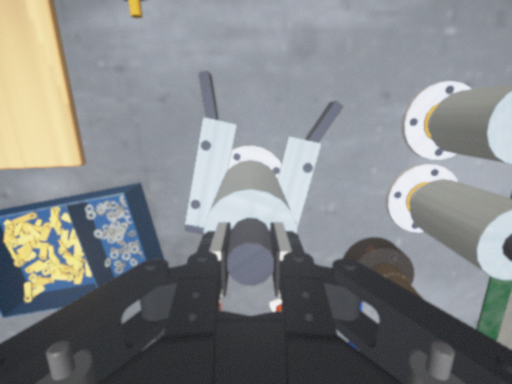

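View pics/s5.png

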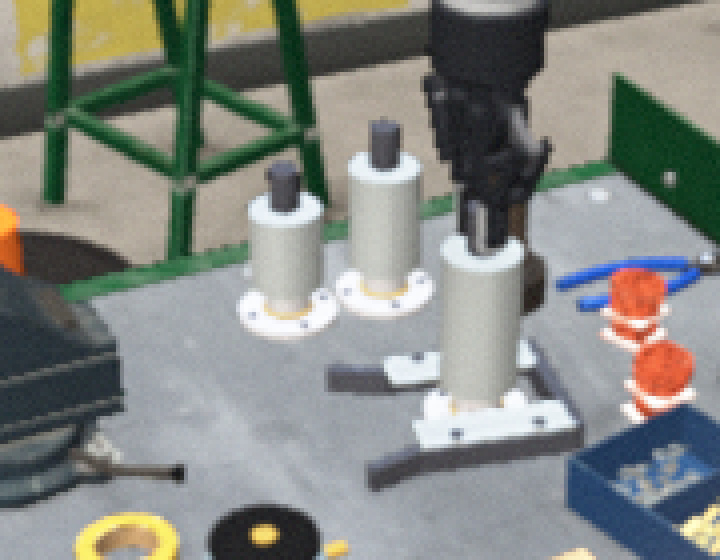

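>>> play_rows([
  [-0.008,0,0,0,0.01],
  [-0.016,0,0,0,0.01],
  [-0.028,0,0,0,0.01],
  [-0.045,0,0,0,0.01],
  [-0.065,0,0,0,0.01],
  [-0.085,0,0,0,0.01],
  [-0.11,0,0,0,0.01],
  [-0.135,0,0,0,0.01],
], grip_force=80)

```text
time_s: 5.15
position: [0.6292, 0.0954, 0.2948]
orientation: [-1.526, 1.567, 0.046]
wrist_force: [-0.8, 0.4, -1.0]
opening: 0.0219
```

Run:
```python
from h import *
st()
f=cam('wrist');save(f,'w6');f=cam('scene');i=f['img'][50:230,140:320]
cv2.imwrite('pics/s6.png',cv2.resize(cv2.cvtColor(i,4),None,fx=3,fy=3,interpolation=3))
```

```text
t 5.15 p [0.6292 0.0954 0.2948] open 0.0219 F [-0.8  0.4 -1. ] q6 -1.56
y [-1.0e+00 -8.0e-04 -4.1e-03] z [-8.e-04  1.e+00  2.e-04] x [ 4.1e-03  2.0e-04 -1.0e+00]
```

View pics/s6.png

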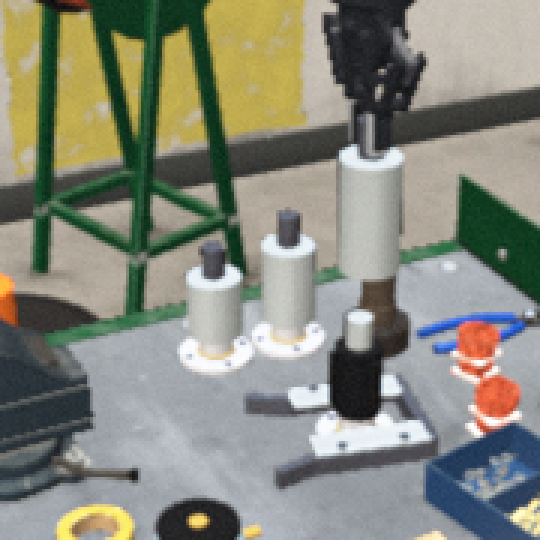

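View pics/w6.png

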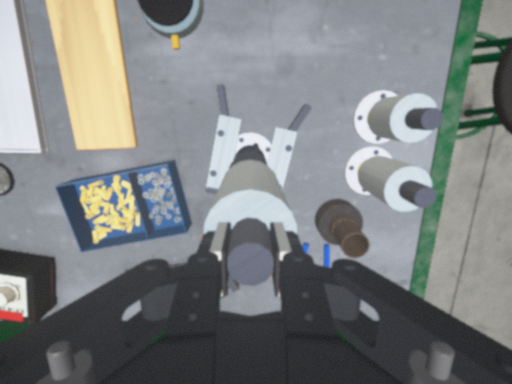

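>>> play_rows([
  [0.0,0.035,-0.02,0,0.01],
  [0.0,0.07,-0.045,0,0.01],
  [0.0,0.105,-0.065,0,0.01],
  [0.02,0.135,-0.085,0,0.01],
  [0.05,0.159,-0.102,0,0.01],
  [0.06,0.159,-0.102,0,0.01],
  [0.06,0.159,-0.102,0,0.01],
])

```text
time_s: 5.95
position: [0.4679, -0.0067, 0.2292]
orientation: [1.247, 1.567, 2.818]
wrist_force: [0.5, 0.8, -1.1]
opening: 0.0218
```

Run:
```python
from h import *
st()
f=cam('wrist');save(f,'w7');w=cloud(f)
print(knob(w,(.4175,-.008),.04,.005,.06))
v,u=np.where((abs(w[...,2]-.04)<.005)&(np.hypot(w[...,0]-.4175,w[...,1]+.008)<.05));print(u.min(),u.max(),v.min(),v.max())
```

```text
t 5.95 p [ 0.4679 -0.0067  0.2292] open 0.0218 F [ 0.5  0.8 -1.1] q6 -1.77
y [-1.0e+00  5.0e-04  3.2e-03] z [5.0e-04 1.0e+00 1.1e-03] x [-0.0032  0.0011 -1.    ]
(2879, array([ 0.4185, -0.0092,  0.0401]), array([ 0.4195, -0.0091,  0.0349]))
218 277 100 160
```

View pics/w7.png

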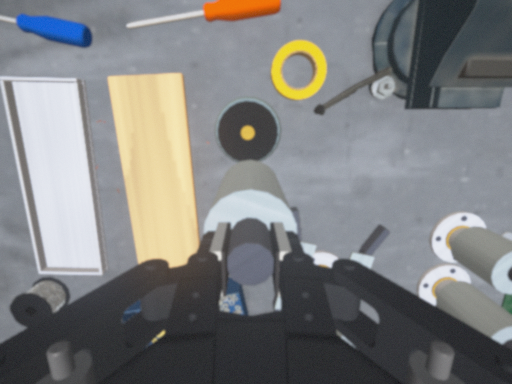

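>>> play_rows([
  [0.0,0.03,-0.002,0,0.01],
  [0.0,0.049,-0.002,0,0.01],
  [0.03,0.049,-0.002,0,0.01],
  [0.05,0.049,-0.002,0,0.01],
  [0.062,0.049,-0.002,0,0.01],
  [0.062,0.049,-0.002,0,0.01],
  [0.062,0.049,-0.002,0,0.01],
])

```text
time_s: 6.7
position: [0.4221, -0.0089, 0.1703]
orientation: [-1.757, 1.569, -0.185]
wrist_force: [-0.1, -0.9, -1.1]
opening: 0.0219
```

Run:
```python
from h import *
st()
f=cam('wrist');save(f,'w8');w=cloud(f);print(knob(w,(.419,-.0088),.035,.01,.06))
v,u=np.where((abs(w[...,2]-.04)<.008)&(np.hypot(w[...,0]-.419,w[...,1]+.0088)<.05));print(u.min(),u.max(),v.min(),v.max())
# can side lowest points
m=(np.hypot(w[...,0]-.419,w[...,1]+.0088)<.034)&(w[...,2]>.041)&(w[...,2]<.12);print(w[m][:,2].min(),m.sum())
```

```text
t 6.7 p [ 0.4221 -0.0089  0.1703] open 0.0219 F [-0.1 -0.9 -1.1] q6 -1.8
y [-1.     -0.0013 -0.0021] z [-1.3e-03  1.0e+00 -4.0e-04] x [ 2.1e-03 -4.0e-04 -1.0e+00]
(1113, array([ 0.4003, -0.01  ,  0.0398]), array([ 0.4193, -0.0092,  0.0348]))
215 284 146 191
0.04100043521880026 955
```

View pics/w8.png

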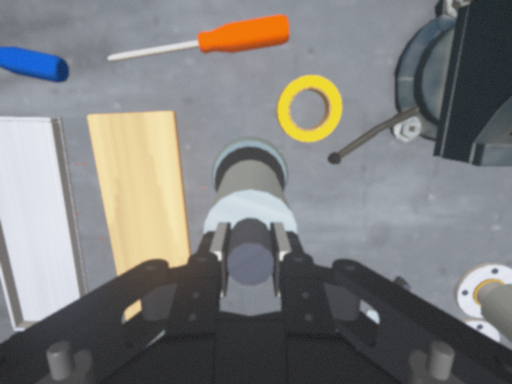

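>>> play_rows([
  [0.006,0.0025,0,0,0.01],
  [0.01,0.0025,0,0,0.01],
  [0.014,0.0025,0,0,0.01],
  [0.018,0.0025,0,0,0.01],
  [0.018,0.0025,0,0,0.01],
])

```text
time_s: 7.25
position: [0.4193, -0.0092, 0.1525]
orientation: [-1.774, 1.568, -0.202]
wrist_force: [-2.2, -0.6, 9.4]
opening: 0.0219
```

Run:
```python
from h import *
st()
f=cam('wrist');w=cloud(f);print(knob(w,(.419,-.0088),.033,.011,.06))
```

```text
t 7.25 p [ 0.4193 -0.0092  0.1525] open 0.0219 F [-2.2 -0.6  9.4] q6 -1.8
y [-1.0e+00 -6.0e-04 -2.6e-03] z [-6.e-04  1.e+00 -5.e-04] x [ 2.6e-03 -5.0e-04 -1.0e+00]
(1019, array([ 0.3992, -0.0093,  0.031 ]), array([ 0.4175, -0.009 ,  0.0351]))
```

>>> play_rows([
  [0.002,0,0,0,0.01],
  [0.004,0,0,0,0.01],
  [0.004,0,0,0,0.01],
])

```text
time_s: 7.6
position: [0.4209, -0.0094, 0.1518]
orientation: [-1.759, 1.565, -0.187]
wrist_force: [-6.7, 1.1, 26.3]
opening: 0.022
```

Run:
```python
from h import *
st()
f=cam('wrist');w=cloud(f);print(knob(w,(.419,-.0088),.033,.011,.06))
```

```text
t 7.6 p [ 0.4209 -0.0094  0.1518] open 0.022 F [-6.7  1.1 26.3] q6 -1.8
y [-1.0e+00 -8.0e-04 -5.3e-03] z [-8.e-04  1.e+00 -1.e-03] x [ 0.0053 -0.001  -1.    ]
(1043, array([ 0.3993, -0.0094,  0.0305]), array([ 0.419 , -0.0094,  0.0347]))
```

>>> play_rows([
  [0,0,0,0,0.01],
  [0,0,0,0,0.01],
  [0,0,0,0,0.01],
  [0,0,0,0,0.01],
  [0,0,0,0,0.01],
  [0,0,0,0,0.01],
  [0,0,0,0,0.01],
  [0,0,0,0,0.01],
])

```text
time_s: 8.45
position: [0.4208, -0.0094, 0.1519]
orientation: [-1.767, 1.565, -0.196]
wrist_force: [-5.8, 1.3, 24.9]
opening: 0.022
```

>>> play_rows([
  [0,0,0,0,0.01],
  [0,0,0,0,0.01],
  [0,0,0,0,0.01],
  [0,0,0,0,0.01],
  [0,0,0,0,0.01],
  [0,0,0,0,0.01],
])

```text
time_s: 9.05
position: [0.4208, -0.0094, 0.1519]
orientation: [-1.764, 1.565, -0.193]
wrist_force: [-6.9, 1.5, 25.5]
opening: 0.0213
```

Run:
```python
from h import *
st()
f=cam('wrist');w=cloud(f);save(f,'w9');np.savez('/tmp/w9.npz',w=w)
# tray and board from wrist
m=(abs(w[...,2]-.012)<.004)&(w[...,0]>.33)&(w[...,0]<.63)&(w[...,1]>-.19)&(w[...,1]<-.06)
p=w[m][:,:2];print(len(p),p.min(0),p.max(0),cv2.minAreaRect(p.astype(np.float32)))
m=(abs(w[...,2]-.018)<.004)&(w[...,0]>.33)&(w[...,0]<.63)&(w[...,1]>-.32)&(w[...,1]<-.195)
p=w[m][:,:2];print(len(p),p.min(0),p.max(0),cv2.minAreaRect(p.astype(np.float32)))
```

```text
t 9.05 p [ 0.4208 -0.0094  0.1519] open 0.0213 F [-6.9  1.5 25.5] q6 -1.8
y [-1.0e+00 -8.0e-04 -5.5e-03] z [-7.0e-04  1.0e+00 -1.1e-03] x [ 0.0055 -0.0011 -1.    ]
13493 [ 0.35183008 -0.17622896] [ 0.6101837  -0.08018833] ((0.48177486658096313, -0.12617988884449005), (0.25746676325798035, 0.09031134098768234), 2.3126323223114014)
1419 [ 0.35827135 -0.30513505] [ 0.61420021 -0.20830846] ((0.4913472533226013, -0.23731505870819092), (0.0808340385556221, 0.27153992652893066), 75.65666198730469)
```

View pics/w9.png

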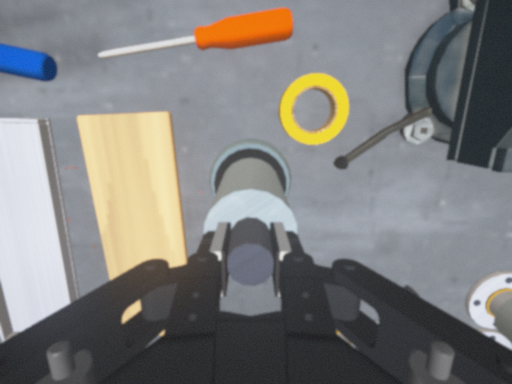

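>>> play_rows([
  [-0.02,0,0,0,0.01],
  [-0.05,-0.005,-0.005,0,0.01],
  [-0.06,-0.03,-0.045,0,0.01],
  [-0.06,-0.055,-0.088,0,0.01],
  [-0.06,-0.08,-0.13,0,0.01],
  [-0.06,-0.105,-0.17,0,0.01],
  [-0.06,-0.13,-0.21,0,0.01],
  [-0.06,-0.15,-0.247,0,0.01],
])

```text
time_s: 9.9
position: [0.569, -0.2577, 0.2061]
orientation: [0.708, 1.57, 2.279]
wrist_force: [1.2, 0.2, -0.1]
opening: 0.0215
```

Run:
```python
from h import *
st()
f=cam('wrist');w=cloud(f);save(f,'w10');np.savez('/tmp/w10.npz',w=w)
m=(abs(w[...,2]-.018)<.004)&(w[...,0]>.33)&(w[...,0]<.63)&(w[...,1]>-.32)&(w[...,1]<-.195)
p=w[m][:,:2];print(len(p),p.min(0),p.max(0),cv2.minAreaRect(p.astype(np.float32)))
m=(abs(w[...,2]-.012)<.004)&(w[...,0]>.33)&(w[...,0]<.63)&(w[...,1]>-.19)&(w[...,1]<-.06)
p=w[m][:,:2];print(len(p),p.min(0),p.max(0),cv2.minAreaRect(p.astype(np.float32)))
```

```text
t 9.9 p [ 0.569  -0.2577  0.2061] open 0.0215 F [ 1.2  0.2 -0.1] q6 -2.13
y [-1.e+00 -1.e-04  5.e-04] z [-1.e-04  1.e+00  5.e-04] x [-5.e-04  5.e-04 -1.e+00]
1533 [ 0.38926647 -0.30429637] [ 0.60689652 -0.21012764] ((0.49811631441116333, -0.25744128227233887), (0.0902748554944992, 0.21966856718063354), 88.67388916015625)
16200 [ 0.38717851 -0.17566875] [ 0.61360875 -0.07774841] ((0.49929577112197876, -0.12620455026626587), (0.22739839553833008, 0.0901351198554039), 2.3213374614715576)
```

View pics/w10.png

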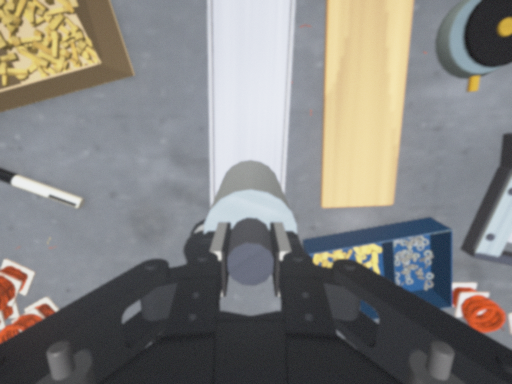

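>>> play_rows([
  [0.03,0.002,-0.001,0,0.01],
  [0.055,0.002,-0.001,0,0.01],
  [0.07,0.002,-0.001,0,0.01],
  [0.076,0.002,-0.001,0,0.01],
  [0.079,0.002,-0.001,0,0.01],
  [0.079,0.002,-0.001,0,0.01],
])

```text
time_s: 10.55
position: [0.5668, -0.2568, 0.1288]
orientation: [-2.125, 1.57, -0.553]
wrist_force: [0.3, 0.2, -0.1]
opening: 0.0217
```

>>> play_rows([
  [0.002,0,0,0,0.01],
  [0.0035,0,0,0,0.01],
  [0.0035,0,0,0,0.01],
])

```text
time_s: 10.85
position: [0.5672, -0.2573, 0.1263]
orientation: [-2.171, 1.568, -0.599]
wrist_force: [-0.8, 0.8, 3.1]
opening: 0.0214
```

Contact. Release and rise.

>>> play_rows([
  [0,0,0,0,0.03],
  [0,0,0,0,0.045],
  [0,0,0,0,0.05],
  [-0.02,0,0,0,0.05],
  [-0.05,0,0,0,0.05],
  [-0.09,0,0,0,0.05],
  [-0.11,0.02,0.03,0,0.05],
  [-0.11,0.02,0.07,0,0.05],
])

```text
time_s: 11.65
position: [0.5472, -0.1889, 0.2392]
orientation: [-2.146, 1.563, -0.578]
wrist_force: [1.2, 0.6, 0.5]
opening: 0.0503
```

Run:
```python
from h import *
st()
f=cam('wrist');save(f,'w11')
f=cam('top');w=cloud(f);i=f['img'][90:310,140:380]
cv2.imwrite('pics/t11.png',cv2.resize(cv2.cvtColor(i,4),None,fx=2.7,fy=2.7,interpolation=3))
print('can',knob(w,(.567,-.257),.142,.006),'core pin',knob(w,(.63,.095),.13,.007))
for nm,c,t in [('short',(.565,.286),.128),('mid',(.645,.281),.148)]: print(nm,knob(w,c,t))
```

```text
t 11.65 p [ 0.5472 -0.1889  0.2392] open 0.0503 F [1.2 0.6 0.5] q6 -2.05
y [-1.      0.0031 -0.0069] z [ 0.0031  1.     -0.0045] x [ 0.0069 -0.0045 -1.    ]
can (8, array([ 0.5576, -0.2556,  0.1402]), array([ 0.5575, -0.2563,  0.0068])) core pin (48, array([0.6237, 0.0967, 0.1282]), array([0.624 , 0.0974, 0.012 ]))
short (49, array([0.5637, 0.2882, 0.1266]), array([0.5637, 0.288 , 0.012 ]))
mid (48, array([0.6443, 0.2828, 0.1468]), array([0.644 , 0.283 , 0.0119]))
```

View pics/t11.png

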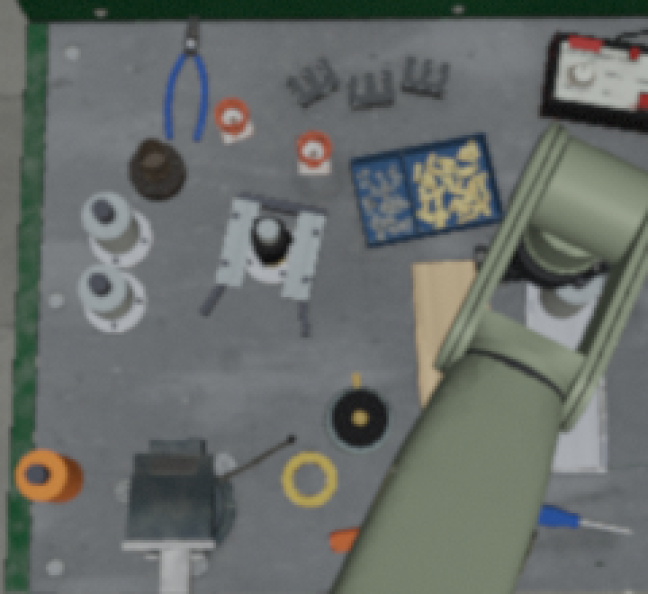

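>>> play_rows([
  [0,-0.01,0.045,0,0.05],
  [0,-0.025,0.09,0,0.05],
  [0,-0.04,0.135,0,0.05],
  [0,-0.05,0.18,0,0.05],
  [0,-0.065,0.225,0,0.05],
  [0.0,-0.079,0.27,0,0.05],
  [0.02,-0.079,0.285,0,0.05],
  [0.02,-0.079,0.285,0,0.05],
])

```text
time_s: 12.55
position: [0.623, 0.1006, 0.2108]
orientation: [1.559, 1.564, 3.134]
wrist_force: [-0.7, 0.4, -0.3]
opening: 0.05
```

Run:
```python
from h import *
st()
f=cam('wrist');w=cloud(f);save(f,'w12')
print(knob(w,(.626,.0965),.13,.007), knob(w,(.626,.0965),.1,.007))
m=(np.hypot(w[...,0]-.626,w[...,1]-.0965)<.03)&(w[...,2]>.11);print(w[m][:,2].max())
```

```text
t 12.55 p [0.623  0.1006 0.2108] open 0.05 F [-0.7  0.4 -0.3] q6 -1.55
y [-1.     -0.0048  0.0068] z [-4.8e-03  1.0e+00  1.0e-04] x [-6.8e-03  1.0e-04 -1.0e+00]
(653, array([0.6254, 0.0951, 0.1296]), array([0.6262, 0.095 , 0.0119])) (1113, array([0.6203, 0.0955, 0.0994]), array([0.6264, 0.0953, 0.0276]))
0.3037150012226585
```

View pics/w12.png

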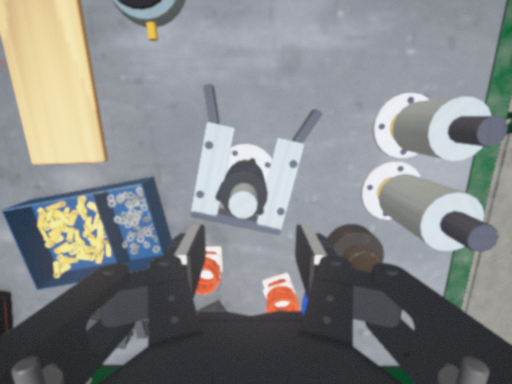

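>>> play_rows([
  [0.02,-0.003,-0.0055,0,0.05],
  [0.05,-0.003,-0.0055,0,0.05],
  [0.08,-0.003,-0.0055,0,0.05],
  [0.094,-0.003,-0.0055,0,0.05],
  [0.094,-0.003,-0.0055,0,0.05],
  [0.094,-0.003,-0.0055,0,0.02],
  [0.094,-0.003,-0.0055,0,0.01],
  [0.094,-0.003,-0.0055,0,0.01],
])

```text
time_s: 13.4
position: [0.6297, 0.0929, 0.1232]
orientation: [-1.52, 1.566, 0.052]
wrist_force: [1.2, 1.2, 3.2]
opening: 0.0216
```

>>> play_rows([
  [0,0,0,0,0.01],
  [-0.003,0,0,0,0.01],
  [-0.005,0,0,0,0.01],
  [-0.005,0,0,0,0.01],
])

```text
time_s: 13.8
position: [0.6275, 0.0927, 0.125]
orientation: [1.715, 1.57, -2.997]
wrist_force: [0.0, -0.4, -2.0]
opening: 0.0209
```

Run:
```python
from h import *
st()
f=cam('wrist');w=cloud(f);save(f,'w13')
for v in (150,155): print(w[v,245:260:5].round(4).tolist())
```

```text
t 13.8 p [0.6275 0.0927 0.125 ] open 0.0209 F [ 0.  -0.4 -2. ] q6 -1.56
y [-1.0e+00 -8.0e-04  1.2e-03] z [-8.e-04  1.e+00 -2.e-04] x [-1.2e-03 -2.0e-04 -1.0e+00]
[[0.5914, 0.0882, 0.0107], [0.5914, 0.0926, 0.0107], [0.5915, 0.0971, 0.01]]
[[0.5957, 0.0882, 0.0118], [0.5961, 0.0926, 0.0095], [0.5959, 0.0971, 0.0103]]
```

View pics/w13.png

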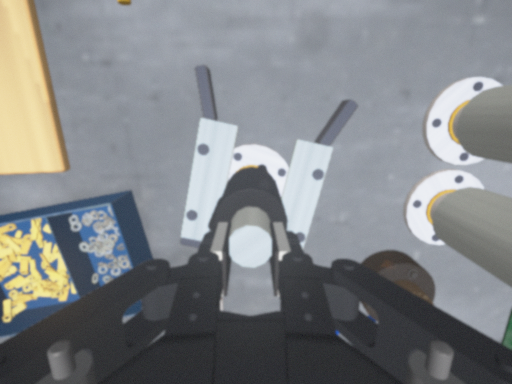

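>>> play_rows([
  [0.004,0,0,0,0.01],
  [0.004,0,0,0,0.04],
  [0.008,0,0.0015,0,0.05],
  [0.013,0,0.0015,0,0.05],
  [0.013,0,0.0015,0,0.02],
  [0.013,0,0.0015,0,0.01],
  [0.013,0,0.0015,0,0.01],
  [0.013,0,0.0015,0,0.01],
])

```text
time_s: 14.65
position: [0.6276, 0.0942, 0.112]
orientation: [1.683, 1.57, -3.029]
wrist_force: [0.1, 1.4, -2.9]
opening: 0.0221
```

>>> play_rows([
  [0,0,0,0,0.01],
  [-0.003,0,0,0,0.01],
  [-0.005,0,0,0,0.01],
  [-0.005,0,0,0,0.01],
])

```text
time_s: 15.05
position: [0.6285, 0.0943, 0.1182]
orientation: [-1.566, 1.57, 0.006]
wrist_force: [-0.6, -0.2, -2.3]
opening: 0.022
```

Run:
```python
from h import *
st()
f=cam('wrist');w=cloud(f);save(f,'w14')
for v in (150,155): print(w[v,245:260:5].round(4).tolist())
```

```text
t 15.05 p [0.6285 0.0943 0.1182] open 0.022 F [-0.6 -0.2 -2.3] q6 -1.56
y [-1.0e+00 -7.0e-04 -1.2e-03] z [-7.e-04  1.e+00  0.e+00] x [ 0.0012  0.     -1.    ]
[[0.5913, 0.0899, 0.0145], [0.5915, 0.0942, 0.0129], [0.5914, 0.0985, 0.014]]
[[0.5957, 0.0899, 0.0135], [0.5956, 0.0942, 0.0146], [0.5957, 0.0985, 0.014]]
```

>>> play_rows([
  [0,0.015,0.0033,0,0.01],
  [0,0.035,0.0078,0,0.01],
  [0,0.055,0.0123,0,0.01],
  [0,0.075,0.017,0,0.01],
  [0,0.095,0.0215,0,0.01],
  [0,0.115,0.026,0,0.01],
  [0,0.13,0.029,0,0.01],
  [0,0.13,0.029,0,0.01],
])

```text
time_s: 15.9
position: [0.4957, 0.1236, 0.1172]
orientation: [1.578, 1.568, -3.132]
wrist_force: [0.3, -0.1, -2.7]
opening: 0.0217
```

Run:
```python
from h import *
st()
f=cam('wrist');w=cloud(f);save(f,'w15')
for v in (150,155): print(w[v,245:260:5].round(4).tolist())
```

```text
t 15.9 p [0.4957 0.1236 0.1172] open 0.0217 F [ 0.3 -0.1 -2.7] q6 -1.5
y [-1.     -0.0017  0.0024] z [-0.0017  1.     -0.    ] x [-0.0024 -0.     -1.    ]
[[0.4583, 0.1192, 0.0129], [0.4583, 0.1235, 0.0129], [0.4582, 0.1278, 0.0132]]
[[0.4627, 0.1192, 0.0122], [0.4624, 0.1235, 0.0143], [0.4625, 0.1278, 0.0133]]
```

View pics/w15.png

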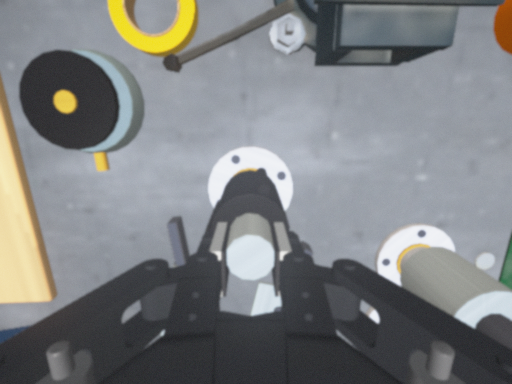

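>>> play_rows([
  [-0.025,0,0,0,0.01],
  [-0.04,-0.01,-0.025,0,0.01],
  [-0.04,-0.022,-0.07,0,0.01],
  [-0.04,-0.035,-0.115,0,0.01],
  [-0.04,-0.048,-0.16,0,0.01],
  [-0.04,-0.06,-0.205,0,0.01],
  [-0.04,-0.07,-0.246,0,0.01],
  [-0.04,-0.07,-0.246,0,0.01],
])

```text
time_s: 16.75
position: [0.571, -0.1297, 0.1585]
orientation: [-2.353, 1.565, -0.788]
wrist_force: [0.4, -0.2, -3.1]
opening: 0.0219
```

Run:
```python
from h import *
st()
f=cam('wrist');w=cloud(f);save(f,'w16')
for v in (150,155): print(w[v,245:260:5].round(4).tolist())
m=(abs(w[...,2]-.012)<.004)&(w[...,0]>.33)&(w[...,0]<.63)&(w[...,1]>-.19)&(w[...,1]<-.06)
p=w[m][:,:2];print(len(p),p.min(0),p.max(0),cv2.minAreaRect(p.astype(np.float32)))
print('can',knob(w,(.567,-.257),.142,.006))
```

```text
t 16.75 p [ 0.571  -0.1297  0.1585] open 0.0219 F [ 0.4 -0.2 -3.1] q6 -1.93
y [-1.      0.0056 -0.0045] z [ 0.0056  1.     -0.0044] x [ 0.0044 -0.0045 -1.    ]
[[0.5341, -0.1342, 0.0551], [0.5342, -0.13, 0.0546], [0.5344, -0.1257, 0.0532]]
[[0.5384, -0.1343, 0.0551], [0.5385, -0.13, 0.0549], [0.5386, -0.1257, 0.0538]]
15078 [ 0.40682428 -0.17456315] [ 0.61041916 -0.07625579] ((0.5084978938102722, -0.125440776348114), (0.2072790116071701, 0.09003663063049316), 2.4793221950531006)
can (1403, array([ 0.5674, -0.2554,  0.1413]), array([ 0.5689, -0.2572,  0.0128]))
```

View pics/w16.png

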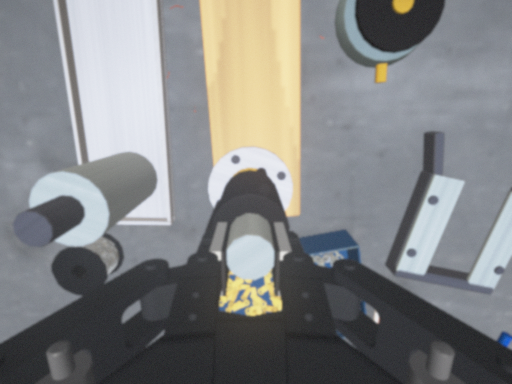

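>>> play_rows([
  [0,0.005,0.0065,0,0.01],
  [0.01,0.005,0.0065,0,0.01],
  [0.02,0.005,0.0065,0,0.01],
  [0.028,0.005,0.0065,0,0.01],
  [0.028,0.005,0.0065,0,0.01],
  [0.028,0.005,0.0065,0,0.01],
])

```text
time_s: 17.4
position: [0.5629, -0.1158, 0.129]
orientation: [1.296, 1.57, 2.868]
wrist_force: [0.1, -0.3, -2.3]
opening: 0.0221
```

Run:
```python
from h import *
st()
f=cam('wrist');w=cloud(f);save(f,'w17')
for v in (150,155): print(w[v,245:260:5].round(4).tolist())
```

```text
t 17.4 p [ 0.5629 -0.1158  0.129 ] open 0.0221 F [ 0.1 -0.3 -2.3] q6 -1.93
y [-1.     -0.0014  0.001 ] z [-1.4e-03  1.0e+00  3.0e-04] x [-1.e-03  3.e-04 -1.e+00]
[[0.5255, -0.1201, 0.0254], [0.5257, -0.1159, 0.024], [0.5255, -0.1116, 0.0255]]
[[0.5297, -0.1201, 0.0262], [0.5298, -0.1158, 0.0254], [0.5298, -0.1115, 0.0252]]
```

View pics/w17.png

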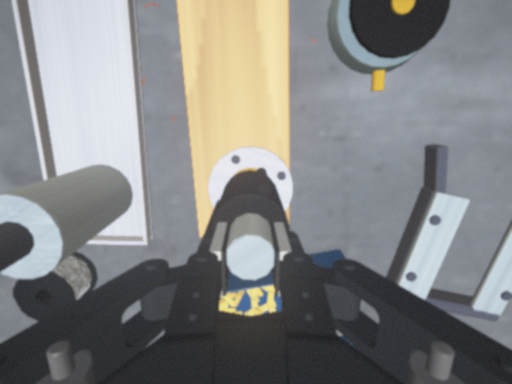

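>>> play_rows([
  [0,-0.002,-0.007,0,0.01],
  [0,-0.002,-0.007,0,0.01],
  [0.003,-0.002,-0.007,0,0.01],
  [0.005,-0.002,-0.007,0,0.01],
  [0.0065,-0.002,-0.007,0,0.01],
  [0.0065,-0.002,-0.007,0,0.01],
])

```text
time_s: 18.05
position: [0.5653, -0.1234, 0.124]
orientation: [-2.491, 1.57, -0.92]
wrist_force: [-2.0, 0.1, 3.6]
opening: 0.0217
```

Run:
```python
from h import *
st()
f=cam('wrist');w=cloud(f);save(f,'w18')
for v in (150,155): print(w[v,245:260:5].round(4).tolist())
```

```text
t 18.05 p [ 0.5653 -0.1234  0.124 ] open 0.0217 F [-2.   0.1  3.6] q6 -1.94
y [-1.e+00 -7.e-04 -2.e-04] z [-7.e-04  1.e+00 -3.e-04] x [ 2.e-04 -3.e-04 -1.e+00]
[[0.5281, -0.1278, 0.0199], [0.528, -0.1235, 0.0205], [0.5281, -0.1192, 0.0204]]
[[0.5324, -0.1278, 0.0198], [0.5323, -0.1235, 0.0208], [0.5324, -0.1192, 0.0197]]
```

View pics/w18.png

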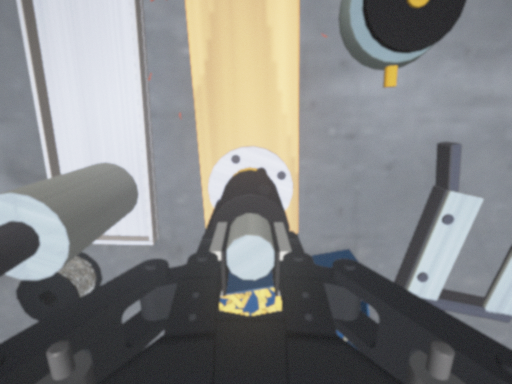

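>>> play_rows([
  [0,0,0,0,0.03],
  [0,0,0,0,0.05],
  [-0.01,0,0,0,0.055],
  [-0.04,0,0,0,0.055],
  [-0.08,0,0,0,0.055],
  [-0.11,0,0.02,0,0.055],
  [-0.11,-0.01,0.06,0,0.055],
  [-0.11,-0.02,0.105,0,0.055],
])

```text
time_s: 18.9
position: [0.5867, -0.0185, 0.2362]
orientation: [-1.778, 1.565, -0.21]
wrist_force: [0.6, 0.0, -0.2]
opening: 0.0548
```

>>> play_rows([
  [0,-0.01,0.045,0,0.06],
  [0,-0.02,0.09,0,0.06],
  [0,-0.03,0.135,0,0.06],
  [0,-0.04,0.18,0,0.06],
  [0,-0.05,0.225,0,0.06],
  [0,-0.05,0.27,0,0.06],
  [0,-0.05,0.295,0,0.06],
  [0,-0.05,0.295,0,0.06],
])

```text
time_s: 19.7
position: [0.6342, 0.281, 0.2334]
orientation: [-0.313, 1.569, 1.264]
wrist_force: [0.2, 0.4, 0.1]
opening: 0.06
```

Run:
```python
from h import *
st()
f=cam('wrist');w=cloud(f);save(f,'w19')
for nm,c,t in [('short',(.565,.286),.128),('mid',(.645,.281),.148)]: print(nm,knob(w,c,t),knob(w,c,t-.034))
f=cam('top');w=cloud(f)
i=f['img'][90:310,140:380]
cv2.imwrite('pics/t19.png',cv2.resize(cv2.cvtColor(i,4),None,fx=2.7,fy=2.7,interpolation=3))
print('tallcore',knob(w,(.565,-.123),.142),'can',knob(w,(.567,-.257),.142))
```

```text
t 19.7 p [0.6342 0.281  0.2334] open 0.06 F [0.2 0.4 0.1] q6 -1.28
y [-1.0e+00 -5.9e-03 -5.0e-04] z [-0.0059  1.      0.0015] x [ 5.0e-04  1.5e-03 -1.0e+00]
short (640, array([0.5666, 0.2869, 0.1278]), array([0.5668, 0.2869, 0.012 ])) (2109, array([0.5661, 0.2866, 0.0939]), array([0.5668, 0.2868, 0.0279]))
mid (618, array([0.6458, 0.2812, 0.1475]), array([0.647 , 0.2812, 0.012 ])) (1818, array([0.6421, 0.2813, 0.1139]), array([0.6472, 0.2813, 0.0282]))
tallcore (52, array([ 0.5604, -0.1203,  0.1407]), array([ 0.5601, -0.1205,  0.0118])) can (51, array([ 0.5657, -0.2545,  0.1405]), array([ 0.5655, -0.2544,  0.0118]))
```

View pics/t19.png

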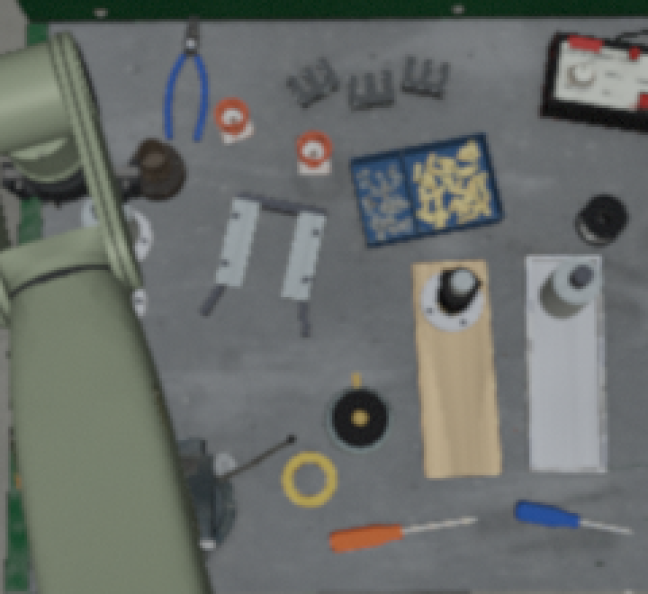

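View pics/w19.png

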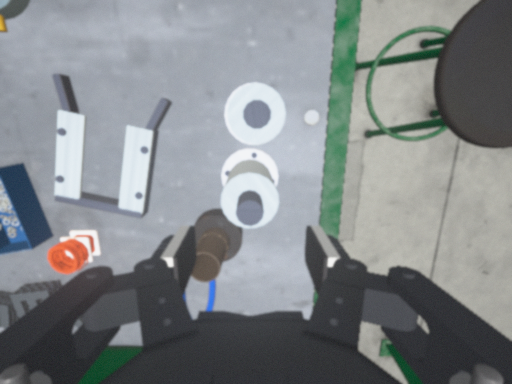

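>>> play_rows([
  [0.0,-0.0125,0,0,0.06],
  [0.04,-0.0125,0,0,0.06],
  [0.07,-0.0125,0,0,0.06],
  [0.085,-0.0125,0,0,0.06],
  [0.085,-0.0125,0,0,0.06],
  [0.085,-0.0125,0,0,0.06],
])

```text
time_s: 20.4
position: [0.6482, 0.2761, 0.1493]
orientation: [-1.377, 1.569, 0.194]
wrist_force: [0.3, -0.1, 0.4]
opening: 0.0597
```

Run:
```python
from h import *
st()
f=cam('wrist');w=cloud(f);save(f,'w20')
c=(.647,.281);t=.148;print(knob(w,c,t),knob(w,c,t-.034));st()
```

```text
t 20.4 p [0.6482 0.2761 0.1493] open 0.0597 F [ 0.3 -0.1  0.4] q6 -1.29
y [-1.0e+00  4.0e-04 -1.4e-03] z [4.e-04 1.e+00 3.e-04] x [ 1.4e-03  3.0e-04 -1.0e+00]
(2196, array([0.6452, 0.2803, 0.1484]), array([0.6414, 0.2784, 0.0419])) (3678, array([0.6398, 0.2808, 0.114 ]), array([0.6472, 0.2813, 0.0281]))
t 20.45 p [0.6489 0.2766 0.1504] open 0.0602 F [0.6 0.2 0.1] q6 -1.29
y [-1.      0.     -0.0035] z [0.e+00 1.e+00 9.e-04] x [ 3.5e-03  9.0e-04 -1.0e+00]
```

View pics/w20.png

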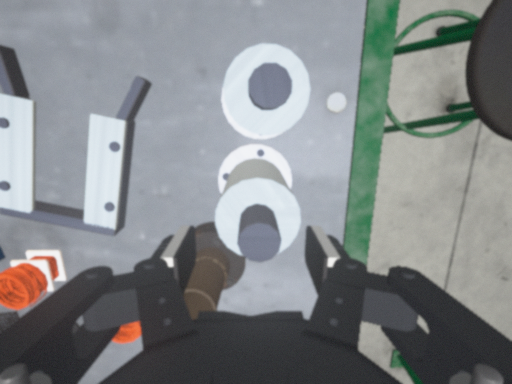

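>>> play_rows([
  [0.0,0.001,0.0047,0,0.06],
  [0.01,0.001,0.0047,0,0.06],
  [0.02,0.001,0.0047,0,0.06],
  [0.02,0.001,0.0047,0,0.03],
  [0.02,0.001,0.0047,0,0.01],
  [0.02,0.001,0.0047,0,0.01],
  [0.02,0.001,0.0047,0,0.01],
  [0.02,0.001,0.0047,0,0.01],
])

```text
time_s: 21.25
position: [0.6463, 0.2813, 0.1278]
orientation: [2.237, 1.57, -2.475]
wrist_force: [0.2, -0.3, -1.6]
opening: 0.0222
```

>>> play_rows([
  [-0.01,0,0,0,0.01],
  [-0.025,0,0,0,0.01],
  [-0.04,0,0,0,0.01],
  [-0.04,0,0,0,0.01],
])

```text
time_s: 21.65
position: [0.649, 0.2824, 0.1733]
orientation: [-1.279, 1.562, 0.292]
wrist_force: [0.8, 0.0, -3.2]
opening: 0.022
```

Run:
```python
from h import *
st()
f=cam('wrist');w=cloud(f);save(f,'w21')
for v in (150,155): print(w[v,245:260:5].round(4).tolist())
```

```text
t 21.65 p [0.649  0.2824 0.1733] open 0.022 F [ 0.8  0.  -3.2] q6 -1.28
y [-1.0e+00 -8.0e-04 -8.3e-03] z [-8.0e-04  1.0e+00  2.5e-03] x [ 0.0083  0.0025 -1.    ]
[[0.6147, 0.278, 0.0534], [0.6148, 0.2826, 0.0531], [0.6149, 0.2872, 0.0522]]
[[0.6196, 0.278, 0.0513], [0.6193, 0.2826, 0.0532], [0.6193, 0.2872, 0.0535]]
```

View pics/w21.png

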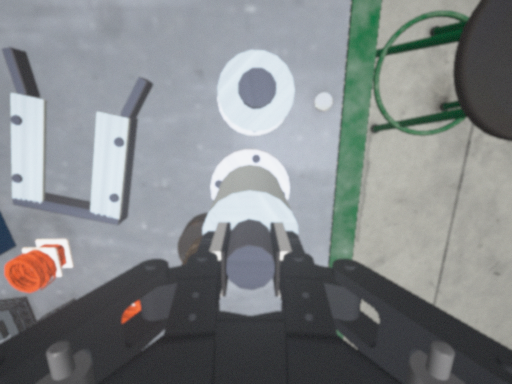

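>>> play_rows([
  [0,0.008,-0.02,0,0.01],
  [0,0.018,-0.057,0,0.01],
  [0,0.043,-0.092,0,0.01],
  [0,0.078,-0.117,0,0.01],
  [0,0.118,-0.137,0,0.01],
  [0,0.158,-0.154,0,0.01],
  [0,0.163,-0.154,0,0.01],
  [0,0.163,-0.154,0,0.01],
])

```text
time_s: 22.5
position: [0.4818, 0.1271, 0.1677]
orientation: [1.425, 1.57, 2.996]
wrist_force: [1.0, -0.4, -4.3]
opening: 0.0221
```

>>> play_rows([
  [0.02,0,0,0,0.01],
  [0.035,0,0,0,0.01],
  [0.04,0,0,0,0.01],
  [0.04,0,0,0,0.01],
  [0.04,0,0,0,0.01],
])

```text
time_s: 23.0
position: [0.4849, 0.1277, 0.1288]
orientation: [-1.444, 1.569, 0.128]
wrist_force: [0.4, -0.9, -4.0]
opening: 0.0219
```

Run:
```python
from h import *
st()
f=cam('wrist');w=cloud(f);save(f,'w22')
for v in (150,155): print(w[v,245:260:5].round(4).tolist())
```

```text
t 23.0 p [0.4849 0.1277 0.1288] open 0.0219 F [ 0.4 -0.9 -4. ] q6 -1.49
y [-1.     -0.001  -0.0019] z [-1.e-03  1.e+00  2.e-04] x [ 1.9e-03  2.0e-04 -1.0e+00]
[[0.4498, 0.1231, 0.0092], [0.4498, 0.1276, 0.0093], [0.4498, 0.1322, 0.0088]]
[[0.4545, 0.123, 0.0081], [0.4544, 0.1276, 0.0087], [0.4543, 0.1322, 0.0095]]
```

View pics/w22.png

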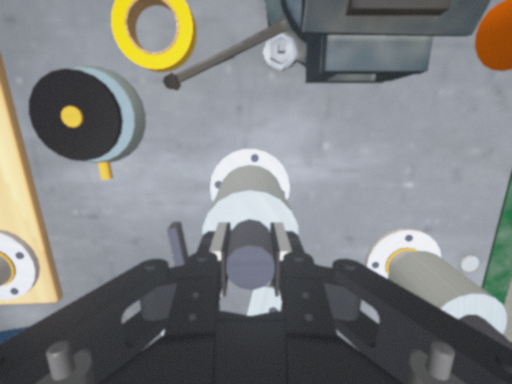

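>>> play_rows([
  [-0.0035,0,0.001,0,0.01],
  [-0.0035,-0.02,-0.0035,0,0.01],
  [-0.0035,-0.045,-0.009,0,0.01],
  [-0.0035,-0.07,-0.015,0,0.01],
  [-0.0035,-0.095,-0.0205,0,0.01],
  [-0.0035,-0.12,-0.0265,0,0.01],
  [-0.0035,-0.146,-0.0322,0,0.01],
  [-0.0035,-0.146,-0.0322,0,0.01],
])

```text
time_s: 23.85
position: [0.6335, 0.0941, 0.1326]
orientation: [-1.659, 1.566, -0.089]
wrist_force: [0.4, -0.2, -3.2]
opening: 0.0222
```

Run:
```python
from h import *
st()
f=cam('wrist');w=cloud(f);save(f,'w23')
for v in (150,155): print(w[v,245:260:5].round(4).tolist())
```

```text
t 23.85 p [0.6335 0.0941 0.1326] open 0.0222 F [ 0.4 -0.2 -3.2] q6 -1.56
y [-1.0e+00  7.0e-04 -5.3e-03] z [ 7.e-04  1.e+00 -5.e-04] x [ 5.2e-03 -5.0e-04 -1.0e+00]
[[0.5992, 0.0894, 0.0101], [0.5992, 0.094, 0.0099], [0.5994, 0.0987, 0.0087]]
[[0.6034, 0.0895, 0.0131], [0.6036, 0.094, 0.0116], [0.6033, 0.0986, 0.0134]]
```

View pics/w23.png

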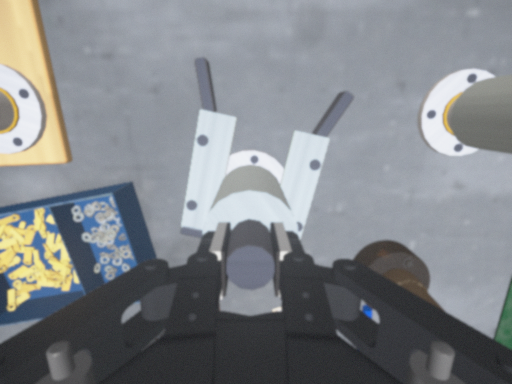

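In the fork, foot under the prongs. Strip.

>>> play_rows([
  [-0.008,0,0,0,0.01],
  [-0.016,0,0,0,0.01],
  [-0.028,0,0,0,0.01],
  [-0.045,0,0,0,0.01],
  [-0.065,0,0,0,0.01],
  [-0.085,0,0,0,0.01],
  [-0.11,0,0,0,0.01],
  [-0.125,0,0,0,0.01],
])

```text
time_s: 24.7
position: [0.6308, 0.0957, 0.2617]
orientation: [-1.529, 1.564, 0.043]
wrist_force: [1.0, 0.0, -1.5]
opening: 0.0222
```

>>> play_rows([
  [0,0,0,0,0.01],
  [0,0,0,0,0.01],
])

```text
time_s: 24.9
position: [0.6295, 0.0954, 0.2573]
orientation: [-1.515, 1.57, 0.057]
wrist_force: [-1.2, 0.1, -1.7]
opening: 0.0219
```

Run:
```python
from h import *
st()
f=cam('wrist');save(f,'w24');f=cam('scene');i=f['img'][50:230,140:320]
cv2.imwrite('pics/s24.png',cv2.resize(cv2.cvtColor(i,4),None,fx=3,fy=3,interpolation=3))
```

```text
t 24.9 p [0.6295 0.0954 0.2573] open 0.0219 F [-1.2  0.1 -1.7] q6 -1.56
y [-1.0e+00 -8.0e-04 -1.2e-03] z [-8.e-04  1.e+00  1.e-04] x [ 1.2e-03  1.0e-04 -1.0e+00]
```

View pics/s24.png

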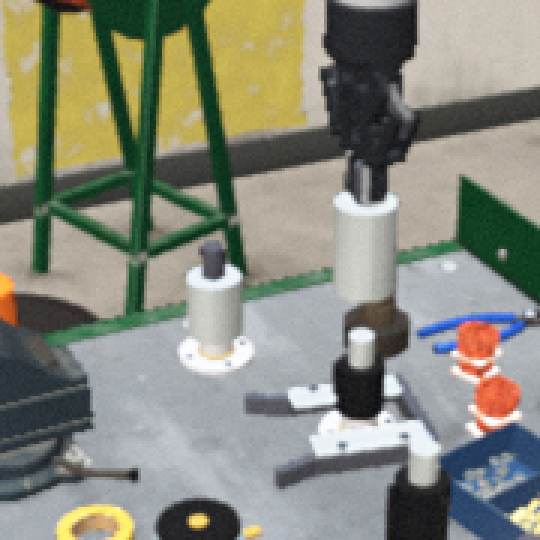

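View pics/w24.png

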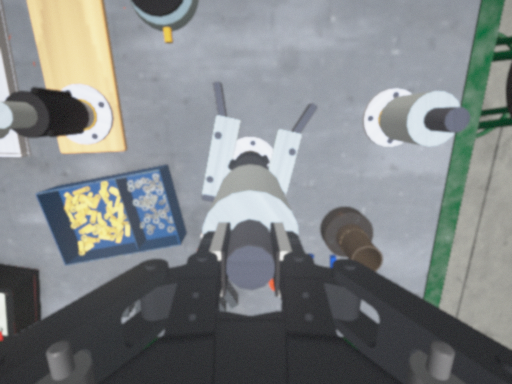

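>>> play_rows([
  [0.0,0.035,-0.018,0,0.01],
  [0.0,0.075,-0.038,0,0.01],
  [0.0,0.115,-0.058,0,0.01],
  [0.03,0.155,-0.078,0,0.01],
  [0.06,0.195,-0.098,0,0.01],
  [0.09,0.2105,-0.1045,0,0.01],
  [0.1,0.2105,-0.1045,0,0.01],
  [0.1,0.2105,-0.1045,0,0.01],
])

```text
time_s: 25.8
position: [0.4167, -0.009, 0.154]
orientation: [1.289, 1.565, 2.86]
wrist_force: [0.4, -0.9, -0.4]
opening: 0.0218
```

>>> play_rows([
  [0,0,0,0,0.01],
  [0,0,0,0,0.01],
])

```text
time_s: 26.0
position: [0.4215, -0.0095, 0.1582]
orientation: [-1.767, 1.567, -0.195]
wrist_force: [0.5, -0.3, -0.6]
opening: 0.022
```

Run:
```python
from h import *
st()
f=cam('wrist');w=cloud(f);save(f,'w25');print(knob(w,(.419,-.0088),.035,.01,.06));st()
```

```text
t 26.0 p [ 0.4215 -0.0095  0.1582] open 0.022 F [ 0.5 -0.3 -0.6] q6 -1.8
y [-1.     -0.0014 -0.0036] z [-1.4e-03  1.0e+00 -7.0e-04] x [ 3.6e-03 -7.0e-04 -1.0e+00]
(1306, array([ 0.4002, -0.0091,  0.0398]), array([ 0.4191, -0.0092,  0.0348]))
t 26.05 p [ 0.4213 -0.0095  0.1582] open 0.0219 F [ 0.1 -0.1 -1.3] q6 -1.8
y [-1.     -0.0015 -0.0035] z [-1.5e-03  1.0e+00 -7.0e-04] x [ 3.5e-03 -7.0e-04 -1.0e+00]
```

View pics/w25.png

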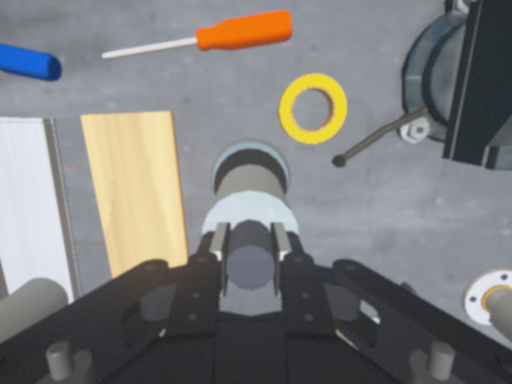

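>>> play_rows([
  [0.008,0.002,0,0,0.01],
  [0.016,0.002,0,0,0.01],
  [0.022,0.002,0,0,0.01],
  [0.026,0.002,0,0,0.01],
  [0.03,0.002,0,0,0.01],
  [0.03,0.002,0,0,0.01],
])

```text
time_s: 26.65
position: [0.4177, -0.0094, 0.1277]
orientation: [-1.143, 1.57, 0.429]
wrist_force: [-3.3, 1.0, 9.1]
opening: 0.0219
```

Run:
```python
from h import *
st()
f=cam('wrist');w=cloud(f);print(knob(w,(.419,-.0088),.033,.011,.06))
```

```text
t 26.65 p [ 0.4177 -0.0094  0.1277] open 0.0219 F [-3.3  1.   9.1] q6 -1.8
y [-1.e+00 -8.e-04 -3.e-04] z [-8.e-04  1.e+00  2.e-04] x [ 3.e-04  2.e-04 -1.e+00]
(1041, array([ 0.3982, -0.0099,  0.0309]), array([ 0.4182, -0.0093,  0.0349]))
```

>>> play_rows([
  [0.002,0,0,0,0.01],
  [0.004,0,0,0,0.01],
  [0.004,0,0,0,0.01],
  [0.004,0,0,0,0.01],
  [0.004,0,0,0,0.01],
  [0.004,0,0,0,0.01],
  [0.004,0,0,0,0.01],
  [0.004,0,0,0,0.01],
])

```text
time_s: 27.5
position: [0.419, -0.0095, 0.1274]
orientation: [-1.654, 1.568, -0.082]
wrist_force: [-11.0, 3.3, 33.7]
opening: 0.0219
```

>>> play_rows([
  [0,0,0,0,0.01],
  [0,0,0,0,0.01],
  [0,0,0,0,0.01],
  [0,0,0,0,0.01],
  [0,0,0,0,0.01],
  [0,0,0,0,0.01],
  [0,0,0,0,0.01],
  [0,0,0,0,0.01],
])

```text
time_s: 28.3
position: [0.419, -0.0095, 0.1274]
orientation: [-1.655, 1.568, -0.083]
wrist_force: [-9.3, 3.3, 32.9]
opening: 0.0221
```

Run:
```python
from h import *
st()
f=cam('wrist');w=cloud(f);print(knob(w,(.419,-.0088),.033,.011,.06))
```

```text
t 28.3 p [ 0.419  -0.0095  0.1274] open 0.0221 F [-9.3  3.3 32.9] q6 -1.8
y [-1.     -0.0011 -0.0024] z [-1.1e-03  1.0e+00 -2.0e-04] x [ 2.4e-03 -2.0e-04 -1.0e+00]
(1072, array([ 0.3984, -0.0099,  0.0307]), array([ 0.4195, -0.009 ,  0.035 ]))
```

>>> play_rows([
  [-0.02,0,0,0,0.01],
  [-0.05,-0.002,-0.01,0,0.01],
  [-0.06,-0.012,-0.055,0,0.01],
  [-0.06,-0.024,-0.1,0,0.01],
  [-0.06,-0.036,-0.145,0,0.01],
  [-0.06,-0.048,-0.19,0,0.01],
  [-0.06,-0.06,-0.23,0,0.01],
  [-0.06,-0.066,-0.248,0,0.01],
])

```text
time_s: 29.15
position: [0.4837, -0.2611, 0.1819]
orientation: [-2.962, 1.57, -1.393]
wrist_force: [0.6, 0.7, -0.5]
opening: 0.022
```

>>> play_rows([
  [0.03,0,0,0,0.01],
  [0.06,0,0,0,0.01],
  [0.07,0,0,0,0.01],
  [0.07,0,0,0,0.01],
  [0.07,0,0,0,0.01],
])

```text
time_s: 29.65
position: [0.4838, -0.2575, 0.1132]
orientation: [-2.281, 1.57, -0.709]
wrist_force: [-0.3, -0.4, -1.1]
opening: 0.0219
```

Run:
```python
from h import *
st()
f=cam('wrist');w=cloud(f);save(f,'w27')
```

```text
t 29.65 p [ 0.4838 -0.2575  0.1132] open 0.0219 F [-0.3 -0.4 -1.1] q6 -2.22
y [-1.e+00 -1.e-03 -8.e-04] z [-1.e-03  1.e+00 -7.e-04] x [ 8.e-04 -7.e-04 -1.e+00]
```

View pics/w27.png

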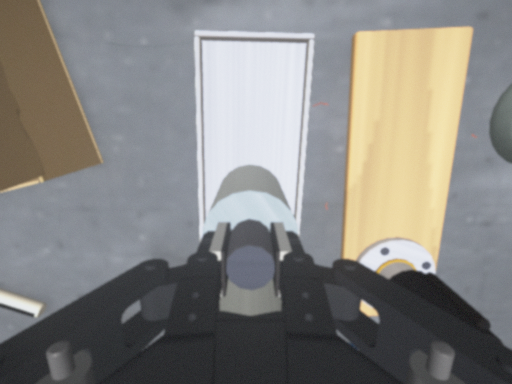

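>>> play_rows([
  [0.006,0,0,0,0.01],
  [0.01,0,0,0,0.01],
  [0.0125,0,0,0,0.01],
  [0.0125,0,0,0,0.01],
])

```text
time_s: 30.1
position: [0.4838, -0.2576, 0.1017]
orientation: [-2.166, 1.57, -0.594]
wrist_force: [-1.3, 0.6, 5.7]
opening: 0.0219
```

Contact (5.7 N). Release, rise, then go above the mid core.

>>> play_rows([
  [-0.001,0,0,0,0.03],
  [-0.001,0,0,0,0.045],
  [-0.001,0,0,0,0.05],
  [-0.02,0,0,0,0.05],
  [-0.06,0,0,0,0.05],
  [-0.1,0,0.01,0,0.05],
  [-0.13,-0.01,0.05,0,0.05],
  [-0.13,-0.02,0.09,0,0.05],
])

```text
time_s: 30.9
position: [0.5064, -0.1688, 0.2359]
orientation: [-2.046, 1.559, -0.477]
wrist_force: [0.5, 0.5, 0.7]
opening: 0.0505
```

>>> play_rows([
  [0,-0.02,0.045,0,0.05],
  [0,-0.04,0.09,0,0.05],
  [0,-0.06,0.135,0,0.05],
  [0,-0.08,0.18,0,0.05],
  [0,-0.1,0.225,0,0.05],
  [0,-0.115,0.26,0,0.05],
  [0.03,-0.115,0.263,0,0.05],
  [0.03,-0.115,0.263,0,0.05],
])

```text
time_s: 31.7
position: [0.6151, 0.0973, 0.1953]
orientation: [1.595, 1.562, -3.114]
wrist_force: [-0.8, -0.3, 0.4]
opening: 0.0498
```

>>> play_rows([
  [0,0,0,0,0.05],
  [0,0,0,0,0.05],
])

```text
time_s: 31.9
position: [0.6184, 0.0948, 0.2011]
orientation: [-1.736, 1.57, -0.165]
wrist_force: [-1.2, -0.3, -0.3]
opening: 0.05
```

Run:
```python
from h import *
st()
f=cam('wrist');w=cloud(f);save(f,'w28')
print(knob(w,(.63,.0955),.11,.007), knob(w,(.63,.0955),.08,.007));st()
f=cam('top');w=cloud(f);i=f['img'][90:310,140:380]
cv2.imwrite('pics/t28.png',cv2.resize(cv2.cvtColor(i,4),None,fx=2.7,fy=2.7,interpolation=3))
print(knob(w,(.485,-.257),.122),knob(w,(.565,.286),.128))
```

```text
t 31.9 p [0.6184 0.0948 0.2011] open 0.05 F [-1.2 -0.3 -0.3] q6 -1.56
y [-1.0e+00  6.0e-04 -1.2e-03] z [ 6.e-04  1.e+00 -2.e-04] x [ 1.2e-03 -2.0e-04 -1.0e+00]
(587, array([0.6284, 0.0954, 0.1096]), array([0.6294, 0.0953, 0.012 ])) (1020, array([0.6228, 0.0954, 0.0796]), array([0.629 , 0.0956, 0.0272]))
t 31.95 p [0.6187 0.0947 0.2015] open 0.0498 F [-0.6 -0.3  0.7] q6 -1.56
y [-1.0e+00  8.0e-04 -2.1e-03] z [ 8.e-04  1.e+00 -1.e-04] x [ 2.1e-03 -1.0e-04 -1.0e+00]
(51, array([ 0.4822, -0.2546,  0.1205]), array([ 0.4827, -0.2548,  0.0121])) (51, array([0.5637, 0.2882, 0.1265]), array([0.5646, 0.2883, 0.012 ]))
```

View pics/t28.png

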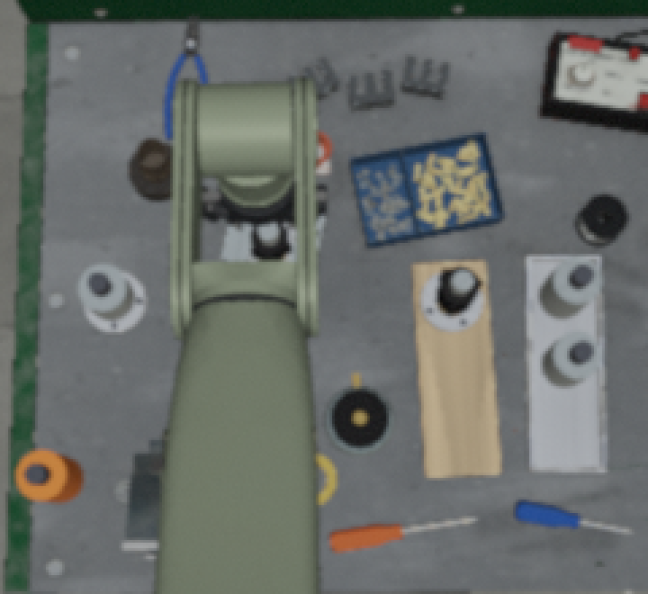

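View pics/w28.png

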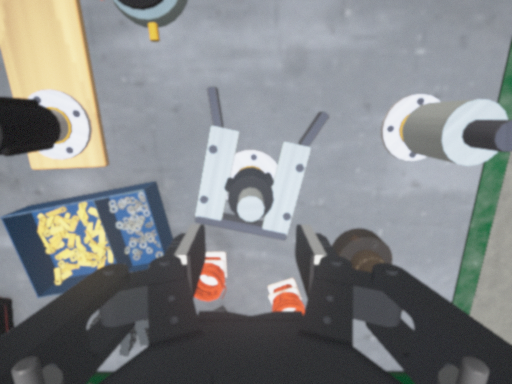

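>>> play_rows([
  [0.0,-0.0105,0.0005,0,0.05],
  [0.04,-0.0105,0.0005,0,0.05],
  [0.08,-0.0105,0.0005,0,0.05],
  [0.1,-0.0105,0.0005,0,0.05],
  [0.106,-0.0105,0.0005,0,0.05],
  [0.106,-0.0105,0.0005,0,0.03],
  [0.106,-0.0105,0.0005,0,0.01],
  [0.106,-0.0105,0.0005,0,0.01],
])

```text
time_s: 32.8
position: [0.63, 0.0962, 0.0961]
orientation: [-1.561, 1.567, 0.011]
wrist_force: [0.7, -1.1, 2.5]
opening: 0.0219
```

>>> play_rows([
  [0,0,0,0,0.01],
  [0,0,0,0,0.01],
  [-0.003,0,0,0,0.01],
  [-0.005,0,0,0,0.01],
  [-0.005,0,0,0,0.01],
])

```text
time_s: 33.3
position: [0.6281, 0.0964, 0.0989]
orientation: [1.471, 1.57, 3.043]
wrist_force: [-0.1, -0.2, -2.7]
opening: 0.022
```

Run:
```python
from h import *
st()
f=cam('wrist');w=cloud(f);save(f,'w29')
for v in (150,155): print(w[v,245:260:5].round(4).tolist())
```

```text
t 33.3 p [0.6281 0.0964 0.0989] open 0.022 F [-0.1 -0.2 -2.7] q6 -1.56
y [-1.e+00 -8.e-04  8.e-04] z [-8.e-04  1.e+00  1.e-04] x [-8.e-04  1.e-04 -1.e+00]
[[0.5903, 0.0921, -0.0011], [0.5895, 0.0963, 0.0053], [0.5895, 0.1004, 0.0052]]
[[0.5928, 0.0923, 0.011], [0.5928, 0.0963, 0.0112], [0.5928, 0.1004, 0.0109]]
```

View pics/w29.png

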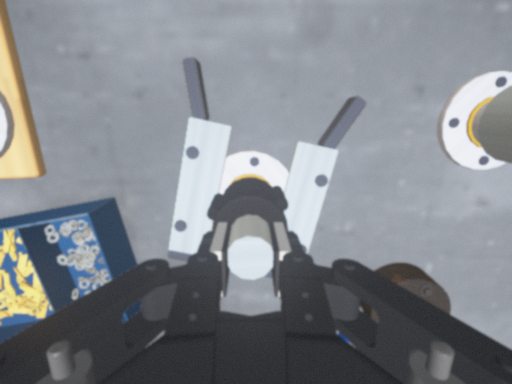

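>>> play_rows([
  [-0.002,0.015,0.0033,0,0.01],
  [-0.002,0.035,0.0075,0,0.01],
  [-0.002,0.055,0.012,0,0.01],
  [-0.002,0.075,0.0165,0,0.01],
  [-0.002,0.095,0.021,0,0.01],
  [-0.002,0.115,0.026,0,0.01],
  [-0.002,0.13,0.029,0,0.01],
  [-0.01,0.13,0.029,0,0.01],
])

```text
time_s: 34.15
position: [0.4945, 0.1255, 0.1073]
orientation: [1.617, 1.564, -3.094]
wrist_force: [-1.2, 0.6, -2.6]
opening: 0.0219
```

Run:
```python
from h import *
st()
f=cam('wrist');w=cloud(f);save(f,'w30')
for v in (155,160): print(w[v,245:260:5].round(4).tolist())
```

```text
t 34.15 p [0.4945 0.1255 0.1073] open 0.0219 F [-1.2  0.6 -2.6] q6 -1.49
y [-1.     -0.0017  0.0067] z [-1.7e-03  1.0e+00 -3.0e-04] x [-6.7e-03 -3.0e-04 -1.0e+00]
[[0.4587, 0.1214, 0.0198], [0.4586, 0.1254, 0.0199], [0.4586, 0.1294, 0.0203]]
[[0.4627, 0.1214, 0.0196], [0.4627, 0.1254, 0.0198], [0.4626, 0.1294, 0.0205]]
```

View pics/w30.png

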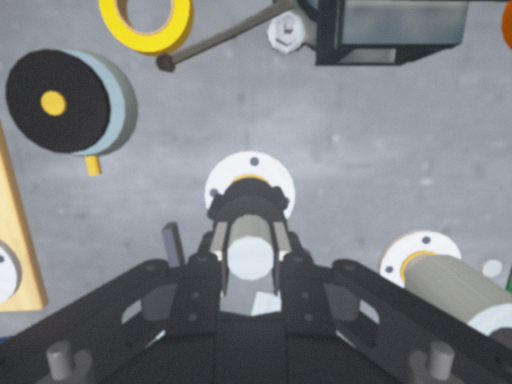

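>>> play_rows([
  [-0.03,0,0,0,0.01],
  [-0.045,0,-0.025,0,0.01],
  [-0.045,0,-0.07,0,0.01],
  [-0.045,0.003,-0.115,0,0.01],
  [-0.045,0.009,-0.16,0,0.01],
  [-0.045,0.0155,-0.205,0,0.01],
  [-0.045,0.0155,-0.245,0,0.01],
  [-0.045,0.0155,-0.2515,0,0.01],
])

```text
time_s: 35.0
position: [0.4849, -0.1318, 0.1556]
orientation: [-2.346, 1.565, -0.78]
wrist_force: [-0.0, 0.1, -2.2]
opening: 0.0217
```

>>> play_rows([
  [0,0,0,0,0.01],
  [0.015,0,0,0,0.01],
  [0.03,0,0,0,0.01],
  [0.03,0,0,0,0.01],
  [0.03,0,0,0,0.01],
])

```text
time_s: 35.5
position: [0.4834, -0.1252, 0.1241]
orientation: [0.719, 1.57, 2.292]
wrist_force: [-0.0, -0.4, -2.5]
opening: 0.0218
```

Run:
```python
from h import *
st()
f=cam('wrist');w=cloud(f);save(f,'w31')
for v in (155,160): print(w[v,245:260:5].round(4).tolist())
```

```text
t 35.5 p [ 0.4834 -0.1252  0.1241] open 0.0218 F [-0.  -0.4 -2.5] q6 -2.0
y [-1.0e+00 -2.3e-03  5.0e-04] z [-2.3e-03  1.0e+00  6.0e-04] x [-5.e-04  6.e-04 -1.e+00]
[[0.4481, -0.1293, 0.0363], [0.4481, -0.1253, 0.0366], [0.448, -0.1213, 0.0369]]
[[0.4521, -0.1293, 0.0368], [0.452, -0.1253, 0.0372], [0.452, -0.1212, 0.037]]
```

View pics/w31.png

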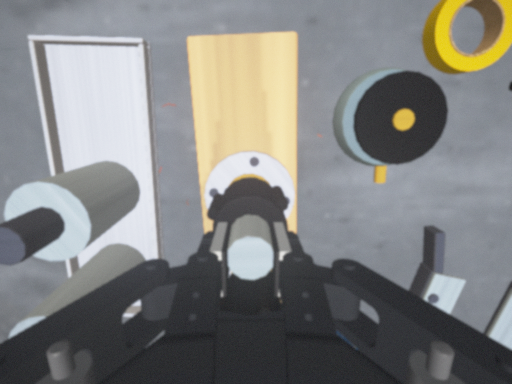

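>>> play_rows([
  [0,0.006,-0.001,0,0.01],
  [0.008,0.006,-0.001,0,0.01],
  [0.014,0.006,-0.001,0,0.01],
  [0.0175,0.006,-0.001,0,0.01],
  [0.0185,0.006,-0.001,0,0.01],
  [0.0185,0.006,-0.001,0,0.01],
])

```text
time_s: 36.15
position: [0.4774, -0.1277, 0.1081]
orientation: [2.146, 1.57, -2.566]
wrist_force: [-6.9, 1.1, 16.2]
opening: 0.0221
```

Run:
```python
from h import *
st()
f=cam('wrist');w=cloud(f);save(f,'w32')
for v in (155,160): print(w[v,245:260:5].round(4).tolist())
```

```text
t 36.15 p [ 0.4774 -0.1277  0.1081] open 0.0221 F [-6.9  1.1 16.2] q6 -2.01
y [-1.e+00 -8.e-04  5.e-04] z [-8.e-04  1.e+00 -3.e-04] x [-5.e-04 -3.e-04 -1.e+00]
[[0.4421, -0.1318, 0.0206], [0.442, -0.1278, 0.0213], [0.442, -0.1238, 0.0212]]
[[0.4461, -0.1318, 0.0207], [0.446, -0.1278, 0.0211], [0.4458, -0.1238, 0.0228]]
```

View pics/w32.png

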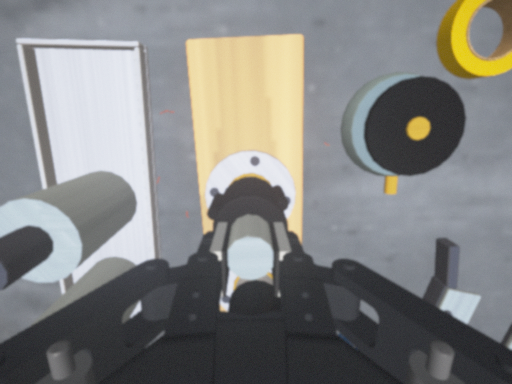

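>>> play_rows([
  [-0.0015,0,0.001,0,0.01],
  [-0.0015,0,0.001,0,0.03],
  [-0.0015,0,0.001,0,0.05],
  [-0.01,0,0,0,0.055],
  [-0.04,0,0,0,0.055],
  [-0.08,0,0,0,0.055],
  [-0.11,0,0.02,0,0.055],
  [-0.12,-0.01,0.06,0,0.055],
])

```text
time_s: 37.0
position: [0.4894, -0.0694, 0.2304]
orientation: [-1.995, 1.562, -0.428]
wrist_force: [0.1, -0.0, 0.8]
opening: 0.0552
```

>>> play_rows([
  [0,-0.01,0.045,0,0.06],
  [0,-0.02,0.09,0,0.06],
  [0,-0.03,0.135,0,0.06],
  [0,-0.04,0.18,0,0.06],
  [0,-0.05,0.225,0,0.06],
  [0,-0.06,0.27,0,0.06],
  [0,-0.07,0.315,0,0.06],
  [0,-0.075,0.34,0,0.06],
])

```text
time_s: 37.8
position: [0.5622, 0.2763, 0.2259]
orientation: [-0.557, 1.569, 1.017]
wrist_force: [0.5, 0.3, 0.2]
opening: 0.0599
```

>>> play_rows([
  [0,0,0,0,0.06],
  [0,0,0,0,0.06],
])

```text
time_s: 38.0
position: [0.5617, 0.2729, 0.2255]
orientation: [2.655, 1.57, -2.055]
wrist_force: [0.3, -0.7, 0.1]
opening: 0.0599
```

Run:
```python
from h import *
st()
f=cam('wrist');w=cloud(f);save(f,'w33')
for nm,c,t in [('short',(.565,.286),.128)]: print(nm,knob(w,c,t),knob(w,c,t-.034))
f=cam('top');w=cloud(f)
i=f['img'][90:310,140:380]
cv2.imwrite('pics/t33.png',cv2.resize(cv2.cvtColor(i,4),None,fx=2.7,fy=2.7,interpolation=3))
print('cores',knob(w,(.565,-.123),.142),knob(w,(.478,-.126),.122),'can',knob(w,(.567,-.257),.142))
```

```text
t 38.0 p [0.5617 0.2729 0.2255] open 0.0599 F [ 0.3 -0.7  0.1] q6 -1.26
y [-1.e+00 -2.e-03  4.e-04] z [-2.e-03  1.e+00 -8.e-04] x [-4.e-04 -8.e-04 -1.e+00]
short (582, array([0.5655, 0.2867, 0.1275]), array([0.5669, 0.2868, 0.0121])) (1721, array([0.5626, 0.2862, 0.094 ]), array([0.5668, 0.2868, 0.0282]))
cores (51, array([ 0.5603, -0.1203,  0.1403]), array([ 0.5609, -0.1199,  0.012 ])) (50, array([ 0.4664, -0.107 ,  0.1199]), array([ 0.4664, -0.1068,  0.0119])) can (50, array([ 0.5658, -0.2547,  0.1402]), array([ 0.5665, -0.2548,  0.0118]))
```

View pics/t33.png

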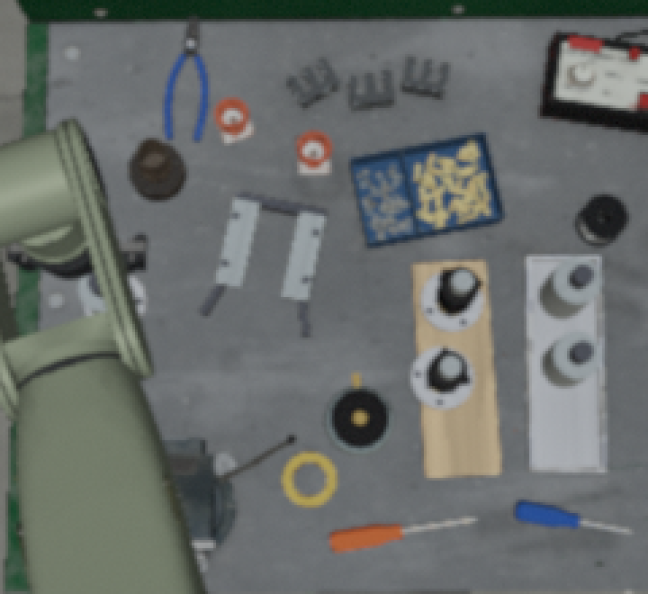

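View pics/w33.png

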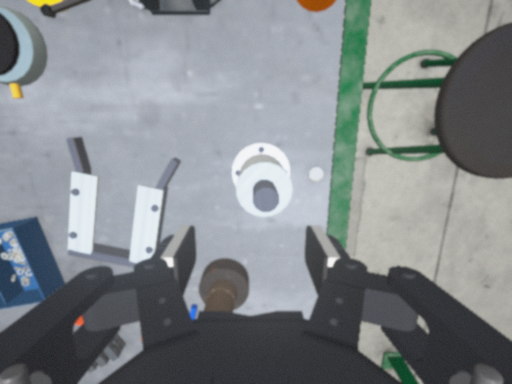

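>>> play_rows([
  [0.0,-0.0053,0.014,0,0.06],
  [0.04,-0.0053,0.014,0,0.06],
  [0.08,-0.0053,0.014,0,0.06],
  [0.105,-0.0053,0.014,0,0.06],
  [0.1155,-0.0053,0.014,0,0.06],
  [0.1155,-0.0053,0.014,0,0.06],
  [0.1155,-0.0053,0.014,0,0.03],
  [0.1155,-0.0053,0.014,0,0.01],
])

```text
time_s: 38.9
position: [0.5691, 0.2873, 0.1126]
orientation: [-1.232, 1.566, 0.34]
wrist_force: [-0.2, 0.1, -1.0]
opening: 0.0319
```

>>> play_rows([
  [0,0,0,0,0.01],
  [0,0,0,0,0.01],
  [0,0,0,0,0.01],
  [-0.01,0,0,0,0.01],
  [-0.015,0,0,0,0.01],
  [-0.015,0,0,0,0.01],
])

```text
time_s: 39.5
position: [0.5675, 0.2871, 0.1259]
orientation: [-1.064, 1.569, 0.507]
wrist_force: [0.6, -0.7, -2.9]
opening: 0.022
```

Run:
```python
from h import *
st()
f=cam('wrist');w=cloud(f);save(f,'w34')
for v in (155,160): print(w[v,245:260:5].round(4).tolist())
```

```text
t 39.5 p [0.5675 0.2871 0.1259] open 0.022 F [ 0.6 -0.7 -2.9] q6 -1.24
y [-1.0e+00 -8.0e-04 -1.2e-03] z [-8.e-04  1.e+00  7.e-04] x [ 1.2e-03  7.0e-04 -1.0e+00]
[[0.5347, 0.2827, 0.0219], [0.5347, 0.2871, 0.0217], [0.5348, 0.2914, 0.0208]]
[[0.539, 0.2827, 0.0223], [0.5391, 0.2871, 0.0216], [0.539, 0.2914, 0.0219]]
```

View pics/w34.png

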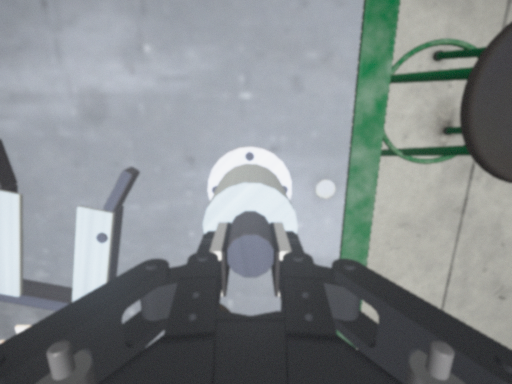

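>>> play_rows([
  [0,0.0325,-0.017,0,0.01],
  [0,0.0625,-0.042,0,0.01],
  [0,0.0825,-0.077,0,0.01],
  [0,0.0875,-0.117,0,0.01],
  [0,0.0845,-0.158,0,0.01],
  [0.005,0.0845,-0.158,0,0.01],
  [0.0095,0.0845,-0.158,0,0.01],
  [0.0095,0.0845,-0.158,0,0.01],
])

```text
time_s: 40.35
position: [0.4829, 0.129, 0.1153]
orientation: [0.638, 1.571, 2.209]
wrist_force: [-0.6, -1.1, -1.9]
opening: 0.0222
```

>>> play_rows([
  [0,0,0,0,0.01],
  [0,0,0,0,0.01],
])

```text
time_s: 40.55
position: [0.4824, 0.1299, 0.1152]
orientation: [0.97, 1.57, 2.543]
wrist_force: [-0.4, 0.1, -2.0]
opening: 0.0215
```

Run:
```python
from h import *
st()
f=cam('wrist');w=cloud(f);save(f,'w35')
for v in (155,160): print(w[v,245:260:5].round(4).tolist())
```

```text
t 40.55 p [0.4824 0.1299 0.1152] open 0.0215 F [-0.4  0.1 -2. ] q6 -1.48
y [-1.0e+00 -2.2e-03  9.0e-04] z [-2.2e-03  1.0e+00  6.0e-04] x [-9.e-04  6.e-04 -1.e+00]
[[0.4498, 0.1254, 0.0081], [0.4496, 0.1298, 0.0096], [0.4499, 0.1342, 0.0074]]
[[0.4543, 0.1254, 0.0078], [0.4541, 0.1298, 0.0086], [0.4541, 0.1342, 0.0087]]
```

View pics/w35.png

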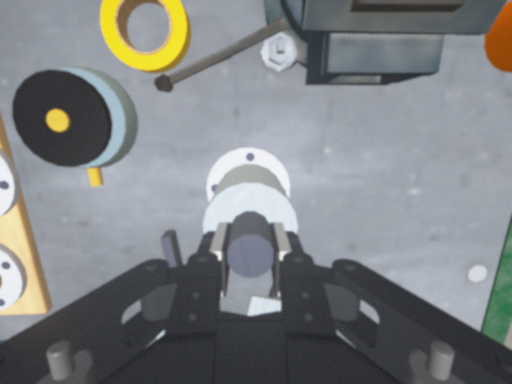

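>>> play_rows([
  [-0.004,0,0,0,0.01],
  [-0.004,-0.02,-0.0045,0,0.01],
  [-0.004,-0.045,-0.0102,0,0.01],
  [-0.004,-0.07,-0.016,0,0.01],
  [-0.004,-0.095,-0.0217,0,0.01],
  [-0.004,-0.12,-0.0275,0,0.01],
  [-0.004,-0.148,-0.034,0,0.01],
  [-0.004,-0.148,-0.034,0,0.01],
])

```text
time_s: 41.4
position: [0.6345, 0.094, 0.1201]
orientation: [-1.631, 1.567, -0.061]
wrist_force: [-0.4, 0.5, -3.1]
opening: 0.0216
```

Run:
```python
from h import *
st()
f=cam('wrist');w=cloud(f);save(f,'w36')
for v in (155,160): print(w[v,245:260:5].round(4).tolist())
```

```text
t 41.4 p [0.6345 0.094  0.1201] open 0.0216 F [-0.4  0.5 -3.1] q6 -1.56
y [-1.0e+00  2.0e-04 -4.3e-03] z [ 2.e-04  1.e+00 -3.e-04] x [ 4.3e-03 -3.0e-04 -1.0e+00]
[[0.6028, 0.0895, 0.0105], [0.6027, 0.0939, 0.0114], [0.6027, 0.0983, 0.0113]]
[[0.607, 0.0895, 0.0117], [0.607, 0.0939, 0.0117], [0.6073, 0.0984, 0.0102]]
```

View pics/w36.png

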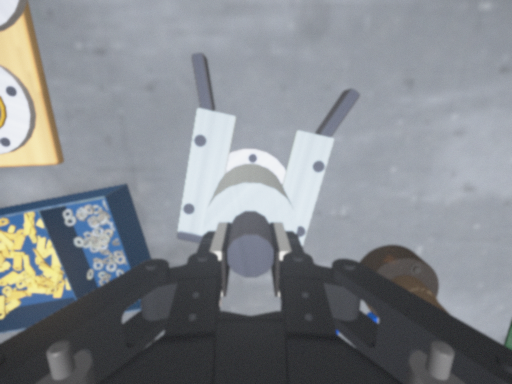

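>>> play_rows([
  [-0.008,0,0,0,0.01],
  [-0.016,0,0,0,0.01],
  [-0.028,0,0,0,0.01],
  [-0.045,0,0,0,0.01],
  [-0.065,0,0,0,0.01],
  [-0.085,0,0,0,0.01],
  [-0.11,0,0,0,0.01],
  [-0.125,0,0,0,0.01],
])

```text
time_s: 42.25
position: [0.6319, 0.0952, 0.2495]
orientation: [-1.537, 1.564, 0.035]
wrist_force: [0.3, -0.5, 0.7]
opening: 0.0218
```

>>> play_rows([
  [0,0,0,0,0.01],
  [0,0,0,0,0.01],
])

```text
time_s: 42.45
position: [0.6307, 0.0949, 0.2452]
orientation: [-1.512, 1.57, 0.06]
wrist_force: [0.2, -0.2, -2.1]
opening: 0.0217
```

Run:
```python
from h import *
st()
f=cam('wrist');save(f,'w37');f=cam('scene');i=f['img'][50:230,140:320]
cv2.imwrite('pics/s37.png',cv2.resize(cv2.cvtColor(i,4),None,fx=3,fy=3,interpolation=3))
```

```text
t 42.45 p [0.6307 0.0949 0.2452] open 0.0217 F [ 0.2 -0.2 -2.1] q6 -1.56
y [-1.e+00 -9.e-04 -1.e-03] z [-9.e-04  1.e+00  1.e-04] x [ 1.e-03  1.e-04 -1.e+00]
```

View pics/s37.png

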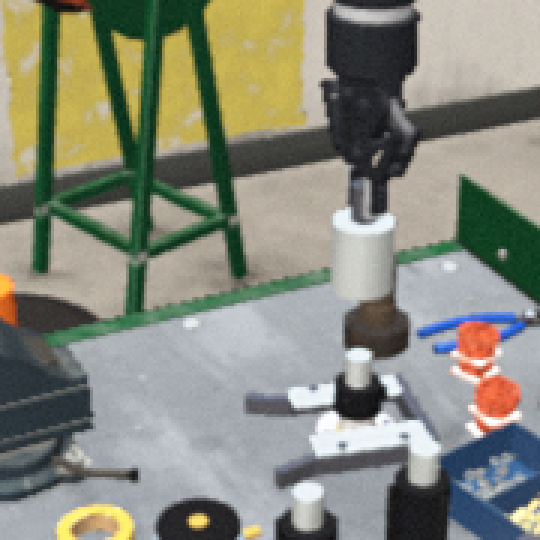

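View pics/w37.png

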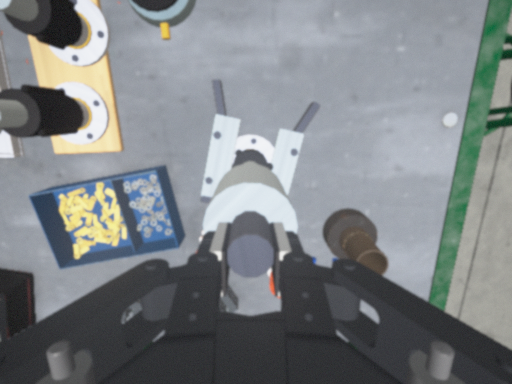

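>>> play_rows([
  [0.0,0.035,-0.018,0,0.01],
  [0.0,0.075,-0.038,0,0.01],
  [0.0,0.115,-0.058,0,0.01],
  [0.03,0.155,-0.078,0,0.01],
  [0.06,0.195,-0.098,0,0.01],
  [0.09,0.213,-0.104,0,0.01],
  [0.1,0.213,-0.104,0,0.01],
  [0.1,0.213,-0.104,0,0.01],
])

```text
time_s: 43.35
position: [0.4152, -0.0089, 0.1418]
orientation: [1.308, 1.565, 2.878]
wrist_force: [0.1, -0.3, -0.5]
opening: 0.0216
```

>>> play_rows([
  [0,0,0,0,0.01],
  [0,0,0,0,0.01],
  [0,0,0,0,0.01],
])

```text
time_s: 43.65
position: [0.4198, -0.0094, 0.146]
orientation: [-1.787, 1.568, -0.215]
wrist_force: [0.2, 0.2, -1.2]
opening: 0.0217
```

Run:
```python
from h import *
st()
f=cam('wrist');w=cloud(f);save(f,'w38');print(knob(w,(.419,-.0088),.035,.01,.06));st()
```

```text
t 43.65 p [ 0.4198 -0.0094  0.146 ] open 0.0217 F [ 0.2  0.2 -1.2] q6 -1.8
y [-1.     -0.0015 -0.0031] z [-1.5e-03  1.0e+00 -7.0e-04] x [ 3.1e-03 -7.0e-04 -1.0e+00]
(971, array([ 0.3976, -0.0087,  0.0397]), array([ 0.4192, -0.0093,  0.0348]))
t 43.7 p [ 0.4195 -0.0094  0.1458] open 0.0219 F [ 0.1  0.  -0.6] q6 -1.8
y [-1.     -0.0014 -0.0025] z [-1.4e-03  1.0e+00 -6.0e-04] x [ 2.5e-03 -6.0e-04 -1.0e+00]
```

View pics/w38.png

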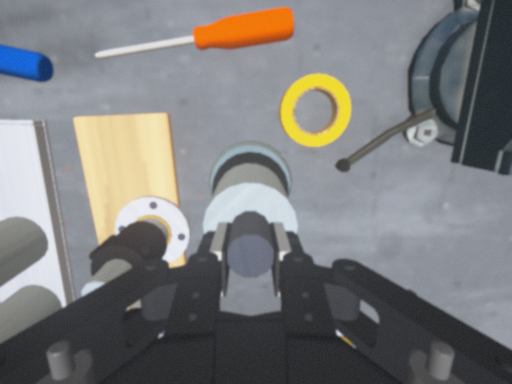

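>>> play_rows([
  [0.01,0.0005,0,0,0.01],
  [0.017,0.0005,0,0,0.01],
  [0.022,0.0005,0,0,0.01],
  [0.026,0.0005,0,0,0.01],
  [0.028,0.0005,0,0,0.01],
  [0.028,0.0005,0,0,0.01],
])

```text
time_s: 44.3
position: [0.4171, -0.0092, 0.1167]
orientation: [1.23, 1.569, 2.802]
wrist_force: [-4.1, 1.1, 5.9]
opening: 0.0216
```

Run:
```python
from h import *
st()
f=cam('wrist');w=cloud(f);print(knob(w,(.419,-.0088),.033,.011,.06))
```

```text
t 44.3 p [ 0.4171 -0.0092  0.1167] open 0.0216 F [-4.1  1.1  5.9] q6 -1.8
y [-1.0e+00 -7.0e-04  1.3e-03] z [-7.e-04  1.e+00  4.e-04] x [-1.3e-03  4.0e-04 -1.0e+00]
(665, array([ 0.3967, -0.0096,  0.0345]), array([ 0.4166, -0.0096,  0.0344]))
```

>>> play_rows([
  [0.003,-0.001,0,0,0.01],
  [0.006,-0.001,0,0,0.01],
  [0.007,-0.001,0,0,0.01],
  [0.007,-0.001,0,0,0.01],
])

```text
time_s: 44.75
position: [0.4184, -0.0094, 0.1126]
orientation: [1.49, 1.569, 3.062]
wrist_force: [-11.1, 2.0, 26.8]
opening: 0.0216
```

Run:
```python
from h import *
st()
f=cam('wrist');w=cloud(f);print(knob(w,(.419,-.0088),.033,.011,.06))
```

```text
t 44.75 p [ 0.4184 -0.0094  0.1126] open 0.0216 F [-11.1   2.   26.8] q6 -1.8
y [-1.     -0.0011  0.0019] z [-1.1e-03  1.0e+00  2.0e-04] x [-1.9e-03  2.0e-04 -1.0e+00]
(763, array([ 0.3965, -0.0094,  0.0312]), array([ 0.4186, -0.0093,  0.0348]))
```

>>> play_rows([
  [0.0005,0,0,0,0.01],
  [0.0005,0,0,0,0.01],
  [0.0005,0,0,0,0.01],
  [0.0005,0,0,0,0.01],
  [0.0005,0,0,0,0.01],
  [0.0005,0,0,0,0.01],
  [0.0005,0,0,0,0.01],
  [0.0005,0,0,0,0.01],
])

```text
time_s: 45.6
position: [0.4185, -0.0094, 0.1126]
orientation: [1.52, 1.569, 3.092]
wrist_force: [-11.5, 2.0, 30.1]
opening: 0.022
```

>>> play_rows([
  [0,0,0,0,0.01],
  [0,0,0,0,0.01],
  [0,0,0,0,0.01],
  [0,0,0,0,0.01],
  [0,0,0,0,0.01],
  [0,0,0,0,0.01],
])

```text
time_s: 46.2
position: [0.4185, -0.0094, 0.1126]
orientation: [1.535, 1.569, 3.107]
wrist_force: [-11.8, 1.8, 29.9]
opening: 0.0217
```

Run:
```python
from h import *
st()
f=cam('wrist');w=cloud(f);print(knob(w,(.419,-.0088),.033,.011,.06))
```

```text
t 46.2 p [ 0.4185 -0.0094  0.1126] open 0.0217 F [-11.8   1.8  29.9] q6 -1.8
y [-1.     -0.0011  0.0016] z [-1.1e-03  1.0e+00  1.0e-04] x [-1.6e-03  1.0e-04 -1.0e+00]
(758, array([ 0.3966, -0.0094,  0.0312]), array([ 0.4184, -0.0093,  0.0347]))
```

>>> play_rows([
  [-0.03,0,0,0,0.01],
  [-0.075,0,0,0,0.01],
  [-0.115,0.003,-0.02,0,0.01],
  [-0.12,0.006,-0.065,0,0.01],
  [-0.12,0.01,-0.11,0,0.01],
  [-0.12,0.013,-0.155,0,0.01],
  [-0.12,0.0165,-0.2,0,0.01],
  [-0.12,0.0165,-0.2455,0,0.01],
])

```text
time_s: 47.05
position: [0.4014, -0.2566, 0.2288]
orientation: [-1.795, 1.571, -0.224]
wrist_force: [1.3, 0.0, -0.8]
opening: 0.0216
```

>>> play_rows([
  [0.03,0,0,0,0.01],
  [0.07,0,0,0,0.01],
  [0.11,0,0,0,0.01],
  [0.13,0,0,0,0.01],
  [0.13,0,0,0,0.01],
  [0.13,0,0,0,0.01],
])

```text
time_s: 47.65
position: [0.4022, -0.255, 0.0991]
orientation: [0.931, 1.571, 2.502]
wrist_force: [-0.6, -0.1, -1.8]
opening: 0.0217
```

Run:
```python
from h import *
st()
f=cam('wrist');w=cloud(f);save(f,'w39')
```

```text
t 47.65 p [ 0.4022 -0.255   0.0991] open 0.0217 F [-0.6 -0.1 -1.8] q6 -2.32
y [-1.e+00 -7.e-04  1.e-04] z [-7.e-04  1.e+00  1.e-04] x [-1.e-04  1.e-04 -1.e+00]
```

View pics/w39.png

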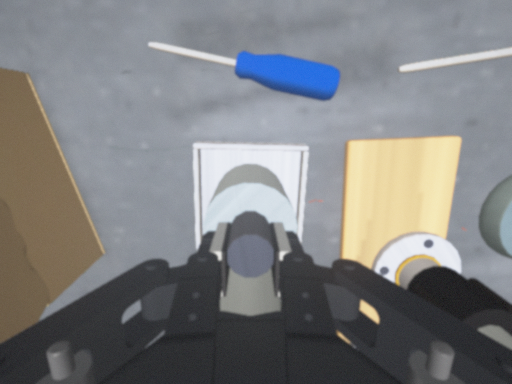

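>>> play_rows([
  [0.006,0,0,0,0.01],
  [0.011,0,0,0,0.01],
  [0.0135,0,0,0,0.01],
  [0.0135,0,0,0,0.01],
])

```text
time_s: 48.1
position: [0.4025, -0.2554, 0.0867]
orientation: [-2.542, 1.569, -0.971]
wrist_force: [-2.5, 0.8, 4.4]
opening: 0.022
```

>>> play_rows([
  [-0.0005,0,0,0,0.03],
  [-0.0005,0,0,0,0.045],
  [-0.0005,0,0,0,0.05],
  [-0.02,0,0,0,0.05],
  [-0.06,0,0,0,0.05],
  [-0.1,0,0,0,0.05],
  [-0.12,-0.02,0.04,0,0.05],
  [-0.12,-0.04,0.085,0,0.05],
])

```text
time_s: 48.9
position: [0.445, -0.1719, 0.2102]
orientation: [-2.12, 1.561, -0.553]
wrist_force: [1.0, -1.0, -0.2]
opening: 0.0503
```

>>> play_rows([
  [0,-0.02,0.04,0,0.05],
  [0,-0.02,0.063,0,0.05],
  [0,-0.02,0.063,0,0.05],
  [0,-0.02,0.063,0,0.05],
])

```text
time_s: 49.3
position: [0.4619, -0.1067, 0.2054]
orientation: [2.727, 1.57, -1.983]
wrist_force: [-0.4, -1.0, -0.5]
opening: 0.0499
```

Run:
```python
from h import *
st()
f=cam('wrist');w=cloud(f);save(f,'w40');print(knob(w,(.4685,-.1075),.122,.008),knob(w,(.4685,-.1075),.092,.007));st()
```

```text
t 49.3 p [ 0.4619 -0.1067  0.2054] open 0.0499 F [-0.4 -1.  -0.5] q6 -1.98
y [-1.0e+00 -2.2e-03  3.0e-04] z [-2.2e-03  1.0e+00 -6.0e-04] x [-3.e-04 -6.e-04 -1.e+00]
(646, array([ 0.4678, -0.1091,  0.1215]), array([ 0.469 , -0.1093,  0.0119])) (1099, array([ 0.4623, -0.1089,  0.0915]), array([ 0.4688, -0.1092,  0.0274]))
t 49.35 p [ 0.4619 -0.1073  0.2055] open 0.0499 F [-0.3  0.2  1. ] q6 -1.98
y [-1.e+00 -8.e-04  1.e-04] z [-8.e-04  1.e+00 -6.e-04] x [-1.e-04 -6.e-04 -1.e+00]
```

View pics/w40.png

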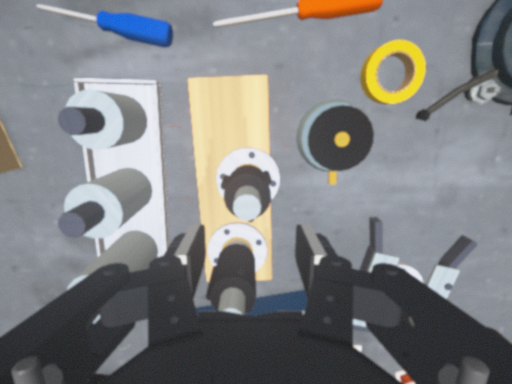

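>>> play_rows([
  [0.0,-0.007,-0.002,0,0.05],
  [0.04,-0.007,-0.002,0,0.05],
  [0.08,-0.007,-0.002,0,0.05],
  [0.0975,-0.007,-0.002,0,0.05],
  [0.0975,-0.007,-0.002,0,0.05],
  [0.0975,-0.007,-0.002,0,0.03],
  [0.0975,-0.007,-0.002,0,0.01],
  [0.0975,-0.007,-0.002,0,0.01],
])

```text
time_s: 50.15
position: [0.4706, -0.1097, 0.1099]
orientation: [-1.966, 1.567, -0.395]
wrist_force: [0.7, 0.8, 1.5]
opening: 0.0213
```

>>> play_rows([
  [0,0,0,0,0.01],
  [0,0,0,0,0.01],
  [-0.005,0,0,0,0.01],
  [-0.007,-0.004,-0.008,0,0.01],
  [-0.007,-0.009,-0.0172,0,0.01],
  [-0.007,-0.009,-0.0172,0,0.01],
  [-0.007,-0.009,-0.0172,0,0.01],
])

```text
time_s: 50.85
position: [0.4778, -0.1263, 0.1146]
orientation: [1.011, 1.57, 2.582]
wrist_force: [-0.6, -0.5, -2.8]
opening: 0.0216
```

Run:
```python
from h import *
st()
f=cam('wrist');w=cloud(f);save(f,'w41')
for v in (155,160): print(w[v,245:260:5].round(4).tolist())
```

```text
t 50.85 p [ 0.4778 -0.1263  0.1146] open 0.0216 F [-0.6 -0.5 -2.8] q6 -2.0
y [-1.e+00  2.e-04  1.e-03] z [2.e-04 1.e+00 7.e-04] x [-1.e-03  7.e-04 -1.e+00]
[[0.4429, -0.1304, 0.0238], [0.4427, -0.1263, 0.025], [0.4425, -0.1223, 0.0264]]
[[0.4466, -0.1304, 0.026], [0.4468, -0.1263, 0.0248], [0.4467, -0.1223, 0.0253]]
```

View pics/w41.png

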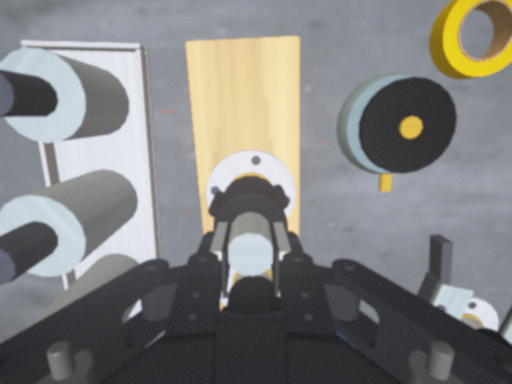

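Foot is 5 mm above the board, centred. Lower and release, then rise.

>>> play_rows([
  [0.003,0,0,0,0.01],
  [0.0055,0,0,0,0.01],
  [0.006,0,0,0,0.01],
  [0.006,0,0,0,0.01],
])

```text
time_s: 51.3
position: [0.478, -0.1258, 0.1101]
orientation: [1.033, 1.57, 2.604]
wrist_force: [-3.3, 1.4, 6.3]
opening: 0.0213
```

>>> play_rows([
  [0,0,0,0,0.03],
  [0,0,0,0,0.045],
  [0,0,0,0,0.05],
  [-0.015,0,0,0,0.05],
  [-0.05,0,0,0,0.05],
  [-0.08,0,0,0,0.05],
  [-0.08,-0.005,0.025,0,0.05],
  [-0.08,-0.02,0.07,0,0.05],
])

```text
time_s: 52.1
position: [0.499, -0.0577, 0.1908]
orientation: [-2.099, 1.567, -0.532]
wrist_force: [0.9, 0.3, 0.7]
opening: 0.0498
```

>>> play_rows([
  [0,-0.03,0.035,0,0.05],
  [0,-0.06,0.07,0,0.05],
  [0,-0.09,0.105,0,0.05],
  [0,-0.12,0.14,0,0.05],
  [0,-0.121,0.152,0,0.05],
  [0,-0.121,0.152,0,0.05],
  [0,-0.121,0.152,0,0.05],
])

```text
time_s: 52.8
position: [0.6179, 0.0955, 0.1886]
orientation: [2.05, 1.569, -2.662]
wrist_force: [0.2, -0.1, -0.6]
opening: 0.0501
```

Run:
```python
from h import *
st()
f=cam('wrist');w=cloud(f);save(f,'w42');print(knob(w,(.63,.0955),.09,.007),knob(w,(.63,.0955),.06,.007));st()
f=cam('top');w=cloud(f);i=f['img'][90:310,140:380]
cv2.imwrite('pics/t42.png',cv2.resize(cv2.cvtColor(i,4),None,fx=2.7,fy=2.7,interpolation=3))
print(knob(w,(.478,-.126),.122),knob(w,(.565,-.123),.142),knob(w,(.402,-.2555),.102))
```

```text
t 52.8 p [0.6179 0.0955 0.1886] open 0.0501 F [ 0.2 -0.1 -0.6] q6 -1.56
y [-1.0e+00 -9.0e-04  1.5e-03] z [-9.e-04  1.e+00 -8.e-04] x [-1.5e-03 -8.0e-04 -1.0e+00]
(561, array([0.6258, 0.0952, 0.0897]), array([0.6265, 0.0953, 0.012 ])) (990, array([0.6204, 0.0952, 0.0595]), array([0.626 , 0.0948, 0.0269]))
t 52.85 p [0.6179 0.0949 0.1888] open 0.0496 F [-0.4  0.1 -0.3] q6 -1.56
y [-1.0e+00  1.0e-04  1.2e-03] z [ 1.e-04  1.e+00 -7.e-04] x [-1.2e-03 -7.0e-04 -1.0e+00]
(48, array([ 0.4743, -0.1224,  0.1205]), array([ 0.4745, -0.1227,  0.0117])) (49, array([ 0.5604, -0.1197,  0.1414]), array([ 0.5612, -0.1195,  0.0125])) (51, array([ 0.3983, -0.2527,  0.1008]), array([ 0.3984, -0.253 ,  0.0115]))
```

View pics/t42.png

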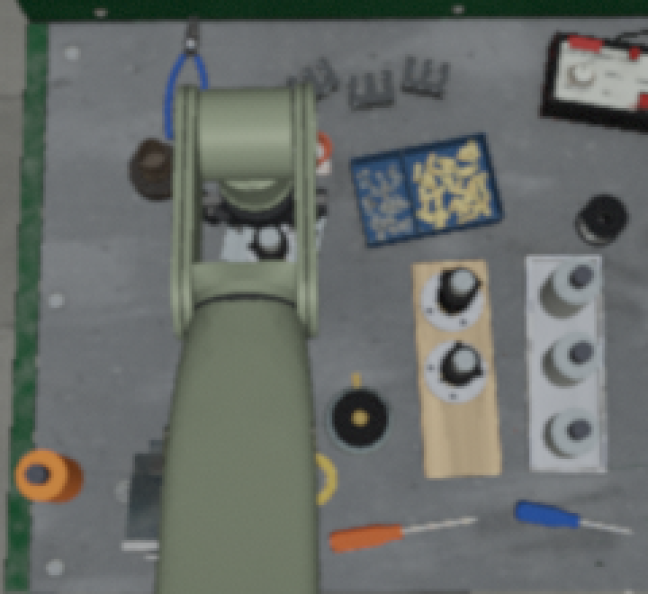

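View pics/w42.png

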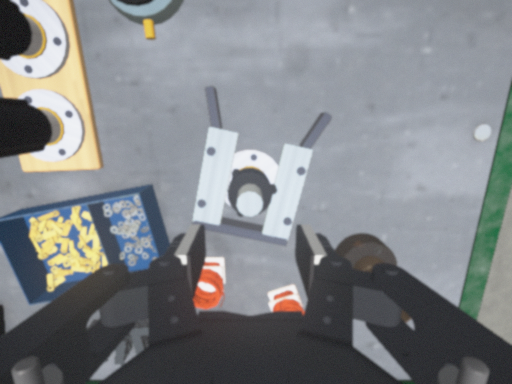

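>>> play_rows([
  [0.0,-0.0083,0.0,0,0.05],
  [0.04,-0.0083,0.0,0,0.05],
  [0.08,-0.0083,0.0,0,0.05],
  [0.105,-0.0083,0.0,0,0.05],
  [0.1125,-0.0083,0.0,0,0.05],
  [0.1125,-0.0083,0.0,0,0.05],
  [0.1125,-0.0083,0.0,0,0.03],
  [0.1125,-0.0083,0.0,0,0.01],
])

```text
time_s: 53.7
position: [0.6292, 0.0957, 0.0793]
orientation: [-1.654, 1.566, -0.083]
wrist_force: [-0.4, -2.7, 6.9]
opening: 0.0223
```

>>> play_rows([
  [0,0,0,0,0.01],
  [0,0,0,0,0.01],
  [0,0,0,0,0.01],
  [-0.003,0,0,0,0.01],
  [-0.005,0,0,0,0.01],
  [-0.005,0,0,0,0.01],
])

```text
time_s: 54.3
position: [0.6267, 0.0963, 0.0813]
orientation: [1.31, 1.57, 2.882]
wrist_force: [-0.1, -0.6, -2.5]
opening: 0.0216
```

Run:
```python
from h import *
st()
f=cam('wrist');w=cloud(f);save(f,'w43')
for v in (160,164,168): print(w[v,245:260:5].round(4).tolist())
```

```text
t 54.3 p [0.6267 0.0963 0.0813] open 0.0216 F [-0.1 -0.6 -2.5] q6 -1.56
y [-1.e+00 -9.e-04  7.e-04] z [-9.e-04  1.e+00  2.e-04] x [-7.e-04  2.e-04 -1.e+00]
[[0.5929, 0.0925, 0.0096], [0.5929, 0.0963, 0.0096], [0.5926, 0.1, 0.0114]]
[[0.5958, 0.0925, 0.0099], [0.5957, 0.0963, 0.0109], [0.5956, 0.1, 0.011]]
[[0.5986, 0.0925, 0.0115], [0.5987, 0.0963, 0.0108], [0.5987, 0.1, 0.0108]]
```

View pics/w43.png

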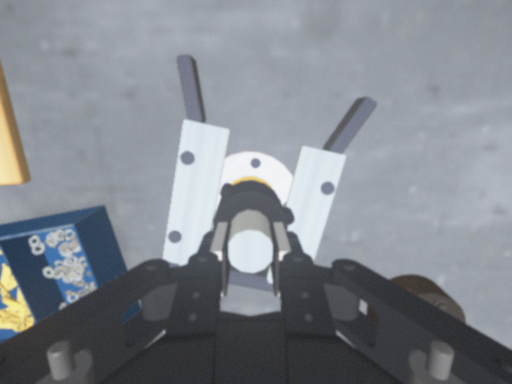

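>>> play_rows([
  [-0.002,0.015,0.0033,0,0.01],
  [-0.002,0.035,0.0075,0,0.01],
  [-0.002,0.055,0.012,0,0.01],
  [-0.002,0.075,0.0165,0,0.01],
  [-0.002,0.095,0.021,0,0.01],
  [-0.002,0.115,0.026,0,0.01],
  [-0.002,0.13,0.029,0,0.01],
  [-0.01,0.13,0.029,0,0.01],
])

```text
time_s: 55.15
position: [0.493, 0.1253, 0.0897]
orientation: [1.613, 1.564, -3.097]
wrist_force: [-0.3, 0.9, -1.9]
opening: 0.0214
```

Run:
```python
from h import *
st()
f=cam('wrist');w=cloud(f);save(f,'w44')
for v in (164,168): print(w[v,245:260:5].round(4).tolist())
f=cam('top');i=f['img'][90:310,140:380]
cv2.imwrite('pics/t44.png',cv2.resize(cv2.cvtColor(i,4),None,fx=2.7,fy=2.7,interpolation=3))
```

```text
t 55.15 p [0.493  0.1253 0.0897] open 0.0214 F [-0.3  0.9 -1.9] q6 -1.49
y [-1.     -0.0018  0.0069] z [-1.8e-03  1.0e+00 -3.0e-04] x [-6.9e-03 -3.0e-04 -1.0e+00]
[[0.4616, 0.1215, 0.019], [0.4616, 0.1252, 0.0186], [0.4615, 0.129, 0.0195]]
[[0.4647, 0.1215, 0.0186], [0.4646, 0.1252, 0.019], [0.4643, 0.129, 0.0203]]
```

View pics/w44.png

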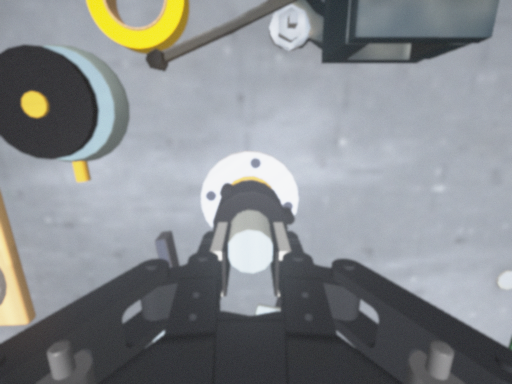

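>>> play_rows([
  [-0.04,0,0,0,0.01],
  [-0.055,0.015,-0.02,0,0.01],
  [-0.055,0.033,-0.062,0,0.01],
  [-0.055,0.051,-0.104,0,0.01],
  [-0.055,0.07,-0.146,0,0.01],
  [-0.055,0.09,-0.188,0,0.01],
  [-0.055,0.098,-0.23,0,0.01],
  [-0.055,0.098,-0.255,0,0.01],
])

```text
time_s: 56.05
position: [0.3994, -0.1337, 0.1476]
orientation: [-2.393, 1.568, -0.825]
wrist_force: [0.1, -0.8, -1.0]
opening: 0.0217
```

>>> play_rows([
  [0,0,0,0,0.01],
  [0.02,0,0,0,0.01],
  [0.038,0,0,0,0.01],
  [0.038,0,0,0,0.01],
  [0.038,0,0,0,0.01],
])

```text
time_s: 56.55
position: [0.3998, -0.1299, 0.1088]
orientation: [0.115, 1.571, 1.687]
wrist_force: [0.0, -0.4, -1.4]
opening: 0.0217
```

Run:
```python
from h import *
st()
f=cam('wrist');w=cloud(f);save(f,'w45')
for v in (164,168): print(w[v,245:260:5].round(4).tolist())
m=(abs(w[...,2]-.012)<.004)&(w[...,0]>.33)&(w[...,0]<.43)&(w[...,1]>-.19)&(w[...,1]<-.06)
p=w[m][:,:2];print(p.min(0),p.max(0))
```

```text
t 56.55 p [ 0.3998 -0.1299  0.1088] open 0.0217 F [ 0.  -0.4 -1.4] q6 -2.09
y [-1.     -0.0012  0.    ] z [-1.2e-03  1.0e+00  2.0e-04] x [-0.e+00  2.e-04 -1.e+00]
[[0.3688, -0.1337, 0.0385], [0.3688, -0.13, 0.0383], [0.3689, -0.1263, 0.038]]
[[0.3721, -0.1338, 0.037], [0.372, -0.13, 0.0377], [0.3719, -0.1263, 0.0381]]
[ 0.35187413 -0.17626673] [ 0.42995393 -0.08429723]
```

View pics/w45.png

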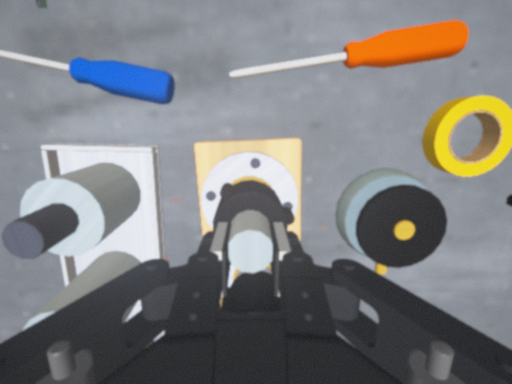

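>>> play_rows([
  [0,0.005,0.0,0,0.01],
  [0.008,0.005,0.0,0,0.01],
  [0.014,0.005,0.0,0,0.01],
  [0.0175,0.005,0.0,0,0.01],
  [0.0185,0.005,0.0,0,0.01],
  [0.0185,0.005,0.0,0,0.01],
])

```text
time_s: 57.2
position: [0.394, -0.1303, 0.0912]
orientation: [1.536, 1.569, 3.108]
wrist_force: [-5.3, 1.9, 11.4]
opening: 0.0216
```

Run:
```python
from h import *
st()
f=cam('wrist');w=cloud(f);save(f,'w46')
for v in (164,168): print(w[v,245:260:5].round(4).tolist())
```

```text
t 57.2 p [ 0.394  -0.1303  0.0912] open 0.0216 F [-5.3  1.9 11.4] q6 -2.1
y [-1.     -0.0011  0.0018] z [-1.1e-03  1.0e+00  1.0e-04] x [-1.8e-03  1.0e-04 -1.0e+00]
[[0.3629, -0.1341, 0.0213], [0.363, -0.1304, 0.0206], [0.3628, -0.1267, 0.0217]]
[[0.3662, -0.1342, 0.0195], [0.366, -0.1304, 0.0206], [0.3661, -0.1266, 0.0198]]
```

View pics/w46.png

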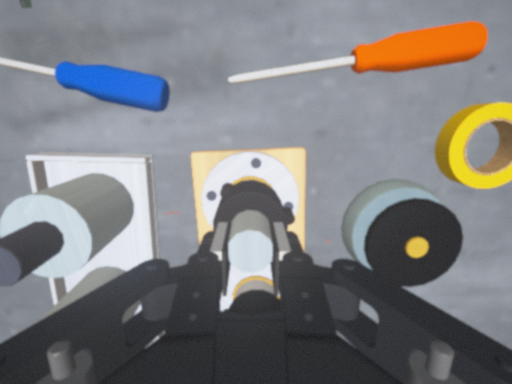

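Standing on the board, about 5 mm from its near end. Release, rise, move off, then check.

>>> play_rows([
  [-0.001,0,0,0,0.01],
  [-0.001,0,0,0,0.03],
  [-0.001,0,0,0,0.05],
  [-0.015,0,0,0,0.05],
  [-0.05,0,0,0,0.05],
  [-0.09,0,0,0,0.05],
  [-0.13,0,0,0,0.05],
  [-0.15,0,0.04,0,0.05],
])

```text
time_s: 58.05
position: [0.3969, -0.0936, 0.2445]
orientation: [-2.17, 1.562, -0.604]
wrist_force: [0.7, 0.8, 0.0]
opening: 0.0498
```

>>> play_rows([
  [0,0,0.045,0,0.05],
  [0,0,0.09,0,0.05],
  [0,0,0.135,0,0.05],
  [0,0,0.18,0,0.05],
  [0,0,0.225,0,0.05],
  [0,0,0.27,0,0.05],
  [0,0,0.3,0,0.05],
  [0,0,0.3,0,0.05],
])

```text
time_s: 58.85
position: [0.3937, 0.2131, 0.24]
orientation: [-0.047, 1.569, 1.53]
wrist_force: [0.5, 0.3, 0.0]
opening: 0.0496
```

Run:
```python
from h import *
st()
f=cam('top');w=cloud(f);i=f['img'][90:310,140:380]
cv2.imwrite('pics/t47.png',cv2.resize(cv2.cvtColor(i,4),None,fx=2.7,fy=2.7,interpolation=3))
for c,t in [((.394,-.13),.102),((.478,-.126),.122),((.565,-.123),.142),((.402,-.2555),.102),((.484,-.2575),.122),((.567,-.257),.142)]: print(knob(w,c,t))
f=cam('scene');i=f['img'][100:320,160:400]
cv2.imwrite('pics/s47.png',cv2.resize(cv2.cvtColor(i,4),None,fx=2.7,fy=2.7,interpolation=3))
```

```text
t 58.85 p [0.3937 0.2131 0.24  ] open 0.0496 F [0.5 0.3 0. ] q6 -1.28
y [-1.e+00 -6.e-03 -1.e-04] z [-0.006   1.      0.0013] x [ 1.0e-04  1.3e-03 -1.0e+00]
(51, array([ 0.3898, -0.1284,  0.101 ]), array([ 0.3902, -0.1285,  0.0117]))
(47, array([ 0.4744, -0.1224,  0.1207]), array([ 0.4749, -0.1223,  0.012 ]))
(52, array([ 0.5603, -0.1202,  0.1413]), array([ 0.5598, -0.1199,  0.0132]))
(53, array([ 0.398 , -0.2524,  0.1006]), array([ 0.3977, -0.2526,  0.0118]))
(50, array([ 0.4826, -0.2549,  0.1202]), array([ 0.4833, -0.2551,  0.0121]))
(50, array([ 0.5655, -0.2547,  0.1412]), array([ 0.5666, -0.2553,  0.0123]))
```

View pics/t47.png

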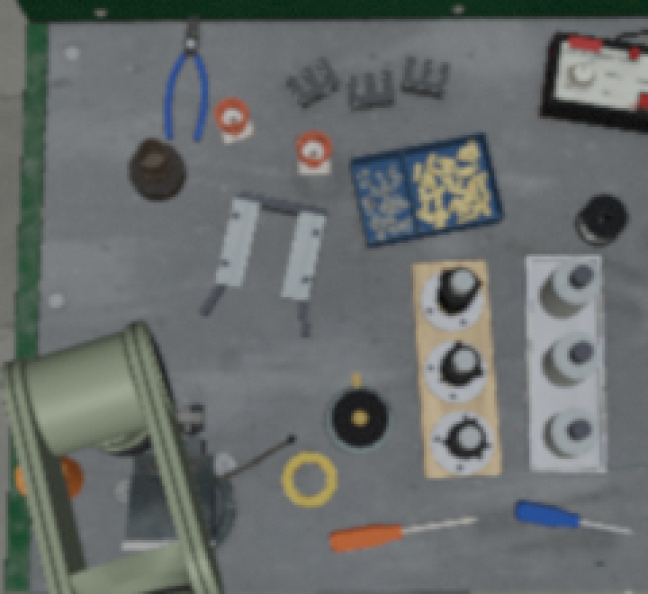

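View pics/s47.png

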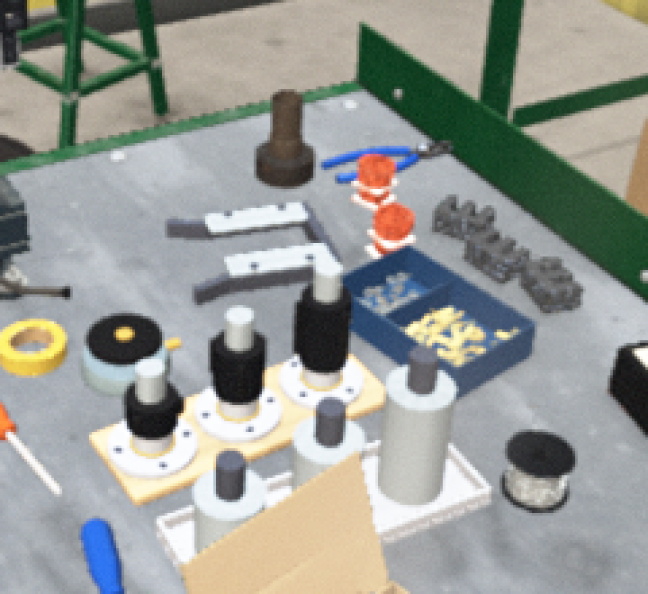

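Run:
```python
from h import *
print(workorder.sign_off());st()
```

```text
the job is handed in; nothing more can be done
None
the job is handed in; nothing more can be done
```

The job is done and handed in at about 59 s of the 210 s allowed. All three cans were present and were done tallest first: tall, mid, short.

- **Stripping:** each can and core went into the fork together. The can came straight off and the core stayed behind under the prongs.
- **Blow-off:** each can was pressed centrally onto the pad, within about 2 mm of its centre, and held fully down for about 1.4–1.6 s. The wrist force during the holds was about 25–34 N and the pad face read about 31 mm. That reading is close to the stated 30 mm and within the camera calibration.
- **Mid core moved:** after I had set it on the board, the top camera showed it about 20 mm aside and overhanging the edge. I do not know for certain what moved it; it fits the knock you warned of. I picked it up again and re-centred it, and it was still in place in the last check.
- **Tall core:** my first grip on its pin was too high, so I re-gripped lower before taking it out of the fork.

**Last checks (top and scene cameras):** the three cans stand open end down in the tray, with knob tops about 101, 120 and 141 mm high. The three cores stand upright on the board, with pin tops at the same heights as their cans' knobs. That is 1–2 mm under the nominal 102, 122 and 142 mm. The short core's foot is only about 5 mm from the near end of the board. The bystanders looked untouched and the gripper was clear of everything.

The cameras disagreed by 2–5 mm, so I steered by the wrist camera.

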